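# Move a freshly primed cover plate between stands with a lifter

## Task

The red cover plate is freshly primed, so the gripper must not touch it: take the brown carton off the yellow stand and set it down upright on the open bench, then slide the flat lifter under the plate on the grey stand, carry it over level and leave it lying centred and square on the two runners of the yellow stand. Finish by setting the lifter down flat on the bench, and leave everything else where it stands.

Things in the scene. Friction and masses are not known exactly. Their poses are not given: they have to be found in the camera images.
- cover_plate: flat red plate, 84 mm along its own x, 96 mm along its own y, 5 mm thick, loose, 0.13 kg; dark spots mark its holes. Origin at the centre of its underside. It starts lying across the two runners of the grey stand, its axes along the stand's within 0.06 rad and centred within 4 mm
- grey_stand: fixed grey stand, 90 mm (own x) by 98 mm (own y); two timber runners along its x on top. Runner tops 70 mm above the bench, each 20 mm wide; the channel between them is 58 mm wide, 16 mm deep (floor at 54 mm) and open at both ends, the -x end facing the robot. Origin: centre of its underside. Grey may be left and yellow right of the vice, or the reverse
- yellow_stand: fixed stand like the grey one in every size, but yellow: here the plate must end. Origin: centre of its underside. Fixed round both stands: a bench vice 182 mm tall over x 0.36 to 0.58, y -0.24 to -0.065 (m); a steel case leftwards of y = 0.135, sides 104 mm high, its open lid up to 0.4 m high from x = 0.62 back; a wall at y = -0.5
- lifter_grip (a point): centre of the lifter's black handle with orange ends (not the wooden scraper at the bench's front edge). x runs along the steel blade to its free tip, z up. Handle 94 mm along x, 20 mm wide, 24 mm high, centre 60 mm above the blade's underside. An upturned stop, 14.5 mm high, crosses the blade, front face 45 mm ahead of this point: the plate rides between it and the tip
- lifter: the lifter, loose, 0.28 kg, flat on the bench left of the vice: a blade 40 mm wide, 3 mm thick, with a bridge handle over its rear. Origin on the blade's underside, 31 mm ahead of the handle's centre; blade from x = -85 to the tip at +110 mm; stop's front face at x = +14 mm; same axes as the grip
- carton_center (a point): centre of a small brown carton, a block 61 mm (own x) by 110 mm (own y) by 51 mm high, 0.13 kg, loose. It starts lying across the runners of the yellow stand, its y within 0.15 rad of the stand's y; grasp it across its 61 mm. The bench between the stands, behind the vice, is free
- spray_can: bystander: spray can, 59 mm across, 225 mm tall, stands at the back, right of the middle; origin under its centre
- solder_spool: bystander: spool of solder, 76 x 72 x 44 mm, at the front right
- flux_tin: bystander: flat round tin, 64 mm across, 32 mm high, right of the vice
- brass_nipple: bystander: brass pipe nipple, 36 mm across, 38 mm high, right of the vice
- blue_tape_roll: bystander: flat blue roll of tape, 50 x 60 x 14 mm, at the back

How it is judged:
On the way:
1. the plate rides on the lifter, lifted clear of the stand (height (world z) of cover_plate above 0.09 m and contact force between cover_plate and lifter above 0.3 N), for 0.3 s.
At the end, for the whole second after the job is handed in: The plate lies flat on the yellow stand's runners (underside 66 to 75 mm above the bench), centred within 20 mm along the runners and 15 mm across them, square within 0.15 rad; the lifter lies flat on the bench; the carton stands upright on the bench; all are at rest (x of cover_plate in the frame of yellow_stand between -0.02 and 0.02 m and y of cover_plate in the frame of yellow_stand between -0.015 and 0.015 m and z of cover_plate in the frame of yellow_stand between 0.066 and 0.075 m and angle between each of cover_plate, lifter's own z axis and vertical below 0.06 rad and angle between the x axis of cover_plate and the x axis of yellow_stand, either way round below 0.15 rad and linear speed of each of cover_plate, lifter below 0.02 m/s and height (world z) of lifter between -0.005 and 0.008 m and height (world z) of carton_center between 0.02 and 0.032 m and angle between carton_center's own z axis and vertical below 0.1 rad); the robot touches nothing.
It fails at once if the gripper or arm touches the plate (contact force between any of the fingers, the arm and cover_plate above 0.5 N).
It fails at once if the plate is dropped or tipped (height (world z) of cover_plate below 0.055 m or angle between cover_plate's own z axis and vertical above 0.4 rad).
It fails at once if another object is knocked or shifted by more than 25 mm (distance of any of spray_can, solder_spool, flux_tin, brass_nipple, blue_tape_roll from where it was at the start of the episode above 0.025 m).
It also fails if it takes over 72 s, if anything falls off the work surface, if the arm or the gripper's body presses on something with over 40 N, if the wrist force passes 120 N, or if a joint passes its speed limit or range.

## Robot

A 6-joint arm with a two-finger parallel gripper is mounted at the origin on a cart in front of the work surface, level with it; the furniture and walls round the work are solid. World frame = base frame: x ahead of the robot, y to its left, z up, the work surface at z = 0. Lengths are in m, angles in rad, forces in N, time in s.
With the tool pointing down it reaches from about 0.425 to 0.95 m from the base axis. Payload 14.7 kg.
Tool frame: the origin (TCP) lies between the finger pads; the fingertips stand 11 mm ahead of it and the grasp point (between the pads) lies 8 mm behind it; z points along the fingers, x is the direction in which the jaws open and shut, and the axes are right-handed (so a half turn about z gives the same grasp; the last joint's range is limited). The gripper opens to 85 mm and grips with 20 to 120 N. Pads are 22 mm wide; open, the fingers measure 114 mm over their backs; the gripper's body (76 mm by 85 mm) begins 54 mm behind the grasp point. The pads swing forward as they close: fully open they stand 13 mm farther back than shut.
Start: joints at [1.249, 0.48, 1.596, -0, 1.065, -0.047], TCP at [0.176, 0.626, 0.242] pointing down, gripper open.
Joint ranges: [-2.75, 2.75], [-0.82, 2.05], [0.23, 2.67], [-1.56, 4.7], [0.09, 2.69], [-2.92, 2.92]. Speed limits (rad/s): [1.89, 1.89, 2.39, 3.01, 3.01, 3.01].

## Interface

Orientations are given as a unit quaternion [x, y, z, w].
In Python, from plant import get_state, get_image, calibration, hand_in gives the robot as it stands.
- The arm moves only by the tool apply_moves, never from a script. Its argument "series" is a list of rows, each an object of numbers: "dx", "dy", "dz": the shift along the tool's x, y, z in cm; "rx", "ry", "rz": the turn, a rotation vector about the tool's x, y, z in rad. In form: [{"dx": .., "dy": .., "dz": .., "rx": .., "ry": .., "rz": ..}, ...]. A call has 1 to 12 rows; each row is the pose to reach, as a shift and turn from the pose commanded when the call began, along the tool's axes at that moment; what a row does not reach only later rows make up. A row lasts 1/10 s, in which the tool goes at most 50 mm and 8.59 degrees, less where a joint would pass 70% of its speed; a pose out of reach is approached as far as the arm can. A call with a gripper value outside its range is refused whole. "claw" is the finger opening in cm, from 0 to 8.54, set as the call begins (left out, the last holds). The fingers move at their own pace and stop on an object; "newtons" is the grip in N (left out, the last holds). Time passes only in rows, so rows that repeat a pose let the fingers close. It gives the time, the measured TCP pose, the force and the opening at its end, in the units of the state.
- get_state(): the state, without advancing time (a new reading comes with each control period).
- get_image(name): name is "scene" or "top" or "wrist"; returns the picture (420x560x3 uint8, blue, green, red); there is no depth.
- calibration(name): a dict with "fx", "fy", "cx", "cy" (pixels), "world_from_camera" (4x4, takes a point from camera to world coordinates); the wrist camera has in their place "hand_eye" (4x4, takes a point from camera to tool coordinates, whose origin is the TCP and whose axes are the tool frame's). Camera axes: x right, y down, z forward; pixel columns grow to the right and rows downward; lengths in m; the calibration is good to about 2 mm. A picture is of the moment at which its call begins: read the wrist's pose just before it. calibration takes no time and is no camera call.
- hand_in(): hands the job in, once; it reports no verdict.
The state is a dict: "time": time; "joint_positions": joint angles; "qd": joint speeds; "joint_efforts": joint torques, N m; "tcp_pos": TCP position; "tool_rot": TCP orientation; "contact_force": force on the tool from outside, world axes, zero at the start; "torque": the same for the moment, N m; "width": opening from 0.0 (shut) to 1.0 (fully open).
Only numpy, scipy, OpenCV 4.12 (cv2) and the standard library are available. Lean on these libraries where they do the work, as an engineer would, in place of code of your own. Each camera call takes 0.05 s, during which the arm holds its last target.

## Working session

There is one attempt and no reset: what is moved stays moved. The work goes in short steps, Python scripts to look and compute and a tool call to move; the robot and the scene stay as the last step left them, time stands still between calls to the robot, and variables do not carry over. Pictures are saved under pics/ and viewed, and the job is handed in when it is done.

Besides the shell and the picture viewer there is one more tool, called after "Emit:" by a JSON object that holds its "name" and its "arguments", one argument or row to a line. apply_moves: Moves the arm, as the interface text tells. Its arguments: {"type":"object","properties":{"series":{"type":"array"},"claw":{"type":"number"},"newtons":{"type":"number"}},"required":["series"]}

```bash
ls; mkdir -p pics
python3 - <<'E'
from plant import *
import cv2
print(get_state())
for n in ("scene","top","wrist"):
    c=calibration(n); print(n,c)
    cv2.imwrite(f"pics/{n}0.png",get_image(n))
E
```

```text
pics
{'time': 0.0, 'joint_positions': array([ 1.24936799e+00,  4.80835896e-01,  1.59690841e+00,  2.62851789e-05,
        1.06511962e+00, -4.66040655e-02]), 'qd': array([-1.56036811e-03, -7.42661238e-04,  1.01629570e-03, -3.87057954e-04,
        5.50120347e-05,  5.97525289e-04]), 'joint_efforts': array([-4.62930493e-04, -9.50619435e+01, -4.30199862e+01, -1.09324130e-04,
        1.17437448e-02, -7.60544822e-05]), 'tcp_pos': array([0.17623443, 0.62520769, 0.24165689]), 'tool_rot': array([ 7.97304698e-01,  6.03576685e-01, -5.30619035e-04,  3.50154251e-04]), 'contact_force': array([ 0.03712972,  0.37606666, -0.41832419]), 'torque': array([-0.01107929,  0.00163194,  0.01440776]), 'width': 1.0003864940086946}
scene {'fx': 437.7691384678119, 'fy': 437.7691384678119, 'cx': 275.8327538339367, 'cy': 207.80606188092142, 'world_from_camera': array([[ 0.41401979, -0.59353155,  0.69015064, -0.09099207],
       [-0.91011467, -0.25600239,  0.32581292, -0.46456298],
       [-0.01670003, -0.76300923, -0.64617183,  0.69999237],
       [ 0.        ,  0.        ,  0.        ,  1.        ]])}
top {'fx': 416.2636610249984, 'fy': 416.2636610249984, 'cx': 287.1456224673653, 'cy': 208.61479075793386, 'world_from_camera': array([[-0.01549326, -0.99857843,  0.05100081,  0.49469064],
       [-0.99964204,  0.01435672, -0.0225761 , -0.14912422],
       [ 0.0218118 , -0.05133234, -0.99844341,  1.12824176],
       [ 0.        ,  0.        ,  0.        ,  1.        ]])}
wrist {'fx': 303.1936082080505, 'fy': 303.1936082080505, 'cx': 280.82501414829727, 'cy': 209.77862453331284, 'hand_eye': array([[ 9.99999680e-01,  4.16641558e-04,  6.82572874e-04,
        -1.56840905e-04],
       [-6.05710108e-04,  9.51921802e-01,  3.06340524e-01,
        -7.86757767e-02],
       [-5.22121807e-04, -3.06340839e-01,  9.51921750e-01,
        -1.33001541e-01],
       [ 0.00000000e+00,  0.00000000e+00,  0.00000000e+00,
         1.00000000e+00]])}
```

View pics/scene0.png

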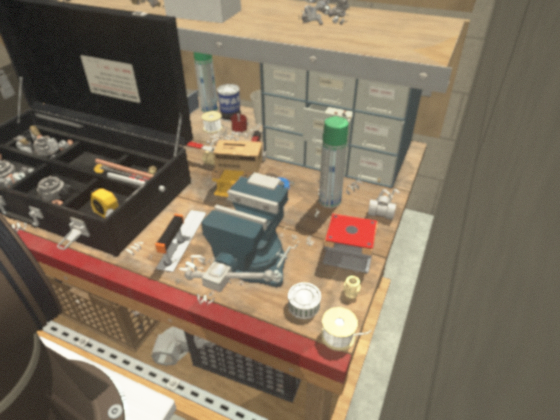

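View pics/top0.png

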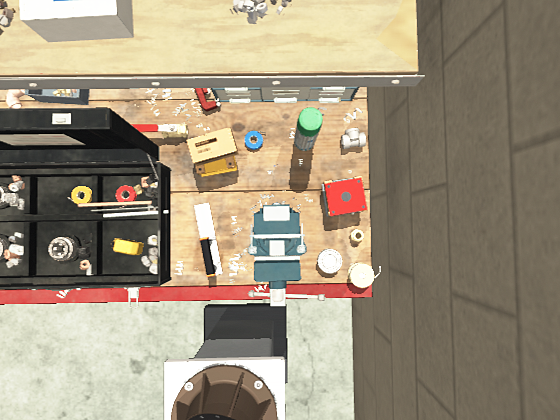

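View pics/wrist0.png

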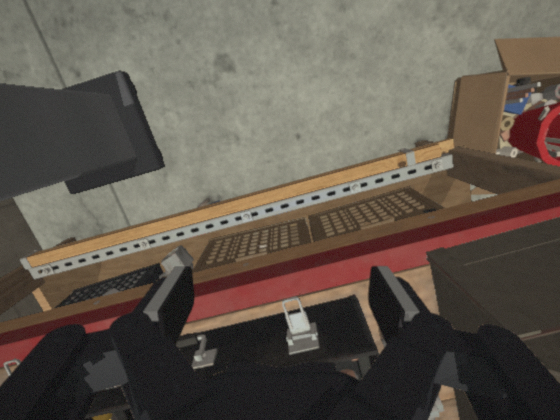

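```bash
cat > h.py <<'E'
import numpy as np, cv2
from scipy.spatial.transform import Rotation as R
from plant import *
def cam(n,st=None):
    c=calibration(n)
    if n=="wrist":
        T=np.eye(4);T[:3,:3]=R.from_quat(st["tool_rot"]).as_matrix();T[:3,3]=st["tcp_pos"]
        W=T@c["hand_eye"]
    else: W=c["world_from_camera"]
    return c,W
def ray(n,uv,st=None):
    c,W=cam(n,st); uv=np.atleast_2d(uv).astype(float)
    d=np.c_[(uv[:,0]-c["cx"])/c["fx"],(uv[:,1]-c["cy"])/c["fy"],np.ones(len(uv))]@W[:3,:3].T
    return W[:3,3],d
def onz(n,uv,z,st=None):
    o,d=ray(n,uv,st); return o+d*((z-o[2])/d[:,2])[:,None]
def proj(n,P,st=None):
    c,W=cam(n,st); q=(np.atleast_2d(P)-W[:3,3])@W[:3,:3]
    return np.c_[q[:,0]/q[:,2]*c["fx"]+c["cx"],q[:,1]/q[:,2]*c["fy"]+c["cy"]]
def tri(n1,uv1,n2,uv2,s1=None,s2=None):
    o1,d1=ray(n1,uv1,s1);o2,d2=ray(n2,uv2,s2);d1=d1[0];d2=d2[0]
    t=np.linalg.lstsq(np.c_[d1,-d2],o2-o1,rcond=None)[0]
    a=o1+t[0]*d1;b=o2+t[1]*d2
    return (a+b)/2,np.linalg.norm(a-b)
E
python3 - <<'E'
from h import *
im=cv2.imread("pics/top0.png")
def crop(x0,y0,x1,y1,s,n): cv2.imwrite(n,cv2.resize(im[y0:y1,x0:x1],None,fx=s,fy=s,interpolation=cv2.INTER_CUBIC))
crop(180,120,270,190,8,"pics/c_yel.png")
crop(180,195,230,285,6,"pics/c_lif.png")
crop(300,95,390,295,3,"pics/c_rt.png")
im=cv2.imread("pics/scene0.png")
crop(150,130,300,290,5,"pics/c_sc.png")
print(tri("top",(424,80),"scene",(449,80)))
print(onz("top",[(0,80),(424,80)],0.45))
E
```

```text
(array([ 0.78090936, -0.43364975,  0.33686684]), np.float64(0.007756078857361027))
[[ 0.74638836  0.30131806  0.45      ]
 [ 0.74114805 -0.39643033  0.45      ]]
```

View pics/c_yel.png

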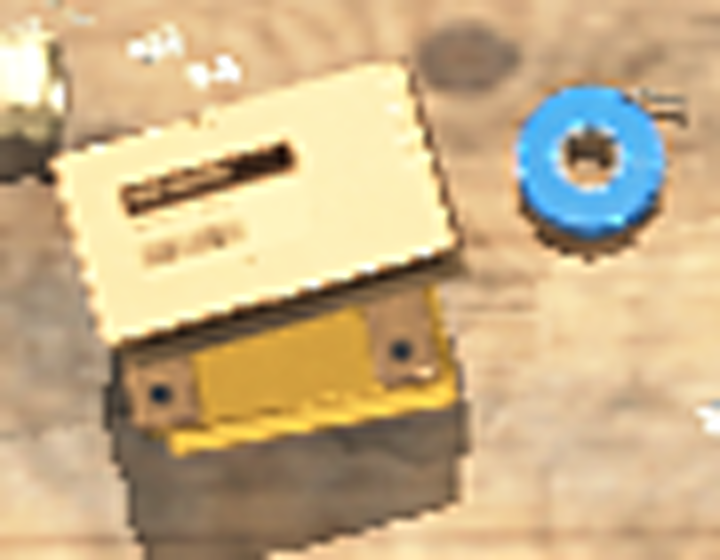

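View pics/c_lif.png

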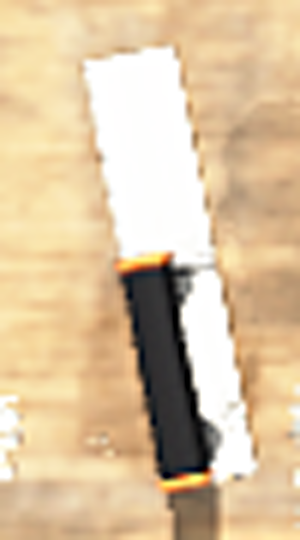

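View pics/c_rt.png

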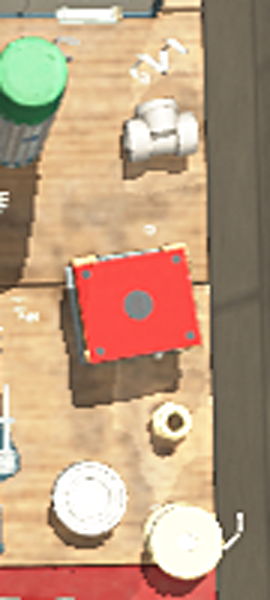

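View pics/c_sc.png

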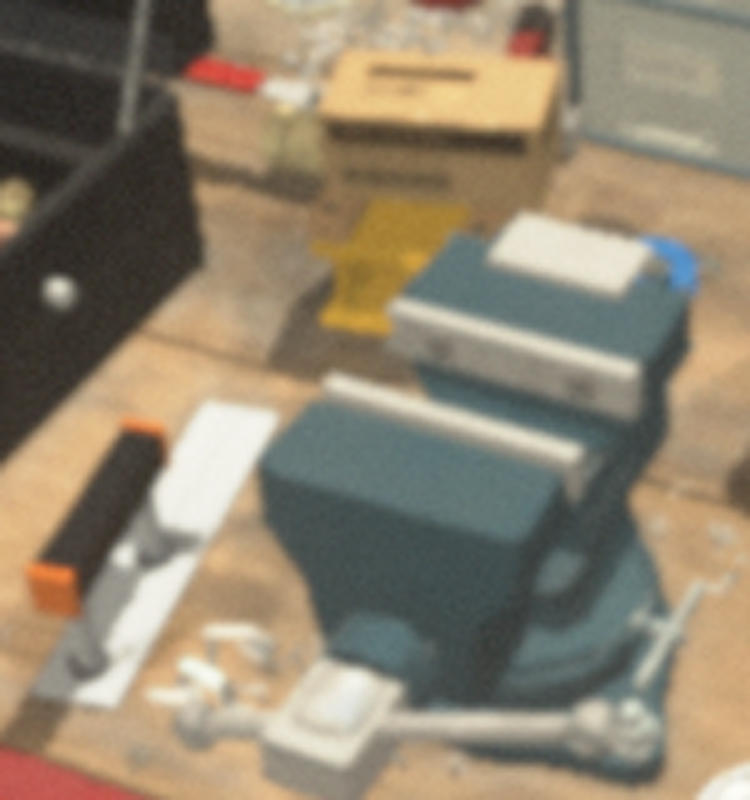

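```bash
cat > m.py <<'E'
from h import *
def rect(P):
    (c,s,a)=cv2.minAreaRect((P[:,:2]*1000).astype(np.float32)); return np.array(c)/1000,s,a
def big(mask):
    n,l,s,c=cv2.connectedComponentsWithStats(mask.astype(np.uint8)); i=1+np.argmax(s[1:,4]); return (l==i).astype(np.uint8)
def contour(m): 
    return max(cv2.findContours(m,cv2.RETR_EXTERNAL,cv2.CHAIN_APPROX_NONE)[0],key=cv2.contourArea)[:,0,:]
E
python3 - <<'E'
from m import *
im=cv2.imread("pics/top0.png")
q=np.array([(55,160),(405,62),(458,245),(108,345)])/8+(180,120)-.5
P=onz("top",q,.121);print("carton",P.round(4).tolist(),P.mean(0),rect(P))
hsv=cv2.cvtColor(im,cv2.COLOR_BGR2HSV)
m=((hsv[...,0]<8)|(hsv[...,0]>172))&(hsv[...,1]>150)&(hsv[...,2]>120)
m[:170]=0;m[225:]=0;m[:,:310]=0
m=big(m);P=onz("top",contour(m),.075);print("plate",P.mean(0),rect(P))
# yellow stand runner ends: nails & front edge
q=np.array([(160,393),(400,350)])/8+(180,120)-.5
print("nails",onz("top",q,.07))
q=np.array([(135,430),(200,420),(375,388),(440,375)])/8+(180,120)-.5
print("runner front edges",onz("top",q,.07))
m=big((hsv[195:285,180:230,0]>3)&(hsv[195:285,180:230,0]<14)&(hsv[195:285,180:230,1]>190))
b=im[195:285,180:230]
k=(b.max(2)<70)
k=big(k);print(k.sum());P=onz("top",contour(k)+(180,195),.072);print("handle dark",P.mean(0),rect(P))
w=big(b.min(2)>235);P=onz("top",contour(w)+(180,195),.003);print("blade",rect(P))
q=np.array([(85,62),(178,47),(257,470)])/6+(180,195)-.5
print(onz("top",q,.003))
q=np.array([(118,265),(170,258),(211,477),(163,487)])/6+(180,195)-.5
P=onz("top",q,.072);print(P,P.mean(0))
E
```

```text
carton [[0.7179, 0.0705, 0.121], [0.747, -0.0358, 0.121], [0.6905, -0.0514, 0.121], [0.6611, 0.0547, 0.121]] [0.70411341 0.00952046 0.121     ] (array([0.70419849, 0.00955549]), (58.972442626953125, 110.22821044921875), 15.474686622619629)
plate [ 0.57757037 -0.32139955  0.075     ] (array([ 0.57728027, -0.32162668]), (83.3501205444336, 96.99185943603516), 8.724390029907227)
nails [[ 0.65393491  0.04863646  0.07      ]
 [ 0.66680744 -0.02767281  0.07      ]]
runner front edges [[ 0.64218631  0.05661101  0.07      ]
 [ 0.64513022  0.0360005   0.07      ]
 [ 0.65470213 -0.0196216   0.07      ]
 [ 0.65862327 -0.0403311   0.07      ]]
283
handle dark [0.43237987 0.02974106 0.072     ] (array([0.4312196 , 0.02796539]), (86.65000915527344, 25.08159065246582), 10.434676170349121)
blade (array([0.52099231, 0.04869177]), (97.80721282958984, 40.830108642578125), 10.369999885559082)
[[0.56599636 0.07727585 0.003     ]
 [0.57216466 0.03562108 0.003     ]
 [0.38253931 0.00163081 0.003     ]]
[[0.47599864 0.0499401  0.072     ]
 [0.47858693 0.02816756 0.072     ]
 [0.38684564 0.01160049 0.072     ]
 [0.383046   0.03163406 0.072     ]] [0.4311193  0.03033556 0.072     ]
```

Run:
```python
from h import *
print("can top",onz("top",[(310,118)],.225), "can base scene",onz("scene",[(331,202)],0))
print("tape",onz("top",[(254,140)],.014))
print("nipple",onz("top",[(357,236)],.038),"tin",onz("top",[(329,262)],.032),"spool",onz("top",[(361,275)],.044))
print("vice top corners",onz("top",[(250,238),(305,238),(263,207),(290,207),(256,268)],.182))
print("tee",onz("top",[(353,139)],.03))
```

```text
can top [[ 0.73974522 -0.22294039  0.225     ]] can base scene [[ 7.31896954e-01 -2.29260449e-01 -1.11022302e-16]]
tape [[ 0.73831484 -0.08771635  0.014     ]]
nipple [[ 0.4758015  -0.35597953  0.038     ]] tin [[ 0.40874411 -0.28166429  0.032     ]] spool [[ 0.37467097 -0.36282949  0.044     ]]
vice top corners [[ 0.47762359 -0.08537511  0.182     ]
 [ 0.4756396  -0.21003042  0.182     ]
 [ 0.54749151 -0.11565529  0.182     ]
 [ 0.54661363 -0.17707882  0.182     ]
 [ 0.40987289 -0.09815151  0.182     ]]
tee [[ 0.73467771 -0.35300983  0.03      ]]
```

```bash
cat >> h.py <<'E'
def go(x,y,z,psi):
    s=get_state();Rt=R.from_quat(s["tool_rot"]).as_matrix()
    d=Rt.T@(np.array([x,y,z])-s["tcp_pos"])*100
    T=np.array([[np.cos(psi),np.sin(psi),0],[np.sin(psi),-np.cos(psi),0],[0,0,-1]])
    r=R.from_matrix(Rt.T@T).as_rotvec()
    print("t",round(s["time"],2),"tcp",s["tcp_pos"].round(4),"psi",np.arctan2(Rt[1,0],Rt[0,0]).round(3),"F",s["contact_force"].round(1),"w",round(s["width"],3))
    print("move",d.round(2),"rot",r.round(3))
E
python3 -c "
from h import *
go(.45,.10,.25,.27)
go(.7,.0095,.2,.27)"
```

```text
t 0.15 tcp [0.1763 0.6253 0.2418] psi 1.296 F [ 0.4  0.4 -0. ] w 0.997
move [-43.13  40.6   -0.78] rot [0.000e+00 1.000e-03 1.026e+00]
t 0.15 tcp [0.1763 0.6253 0.2418] psi 1.296 F [ 0.4  0.4 -0. ] w 0.997
move [-45.05  67.12   4.22] rot [0.000e+00 1.000e-03 1.026e+00]
```

Emit:
{"name": "apply_moves", "arguments": {
  "series": [
    {"dx":-43.1,"dy":40.6,"dz":-0.8,"rz":1.026},
    {"dx":-43.1,"dy":40.6,"dz":-0.8,"rz":1.026},
    {"dx":-43.1,"dy":40.6,"dz":-0.8,"rz":1.026},
    {"dx":-43.1,"dy":40.6,"dz":-0.8,"rz":1.026},
    {"dx":-43.1,"dy":40.6,"dz":-0.8,"rz":1.026},
    {"dx":-43.1,"dy":40.6,"dz":-0.8,"rz":1.026},
    {"dx":-43.1,"dy":40.6,"dz":-0.8,"rz":1.026},
    {"dx":-43.1,"dy":40.6,"dz":-0.8,"rz":1.026},
    {"dx":-43.1,"dy":40.6,"dz":-0.8,"rz":1.026},
    {"dx":-43.1,"dy":40.6,"dz":-0.8,"rz":1.026},
    {"dx":-43.1,"dy":40.6,"dz":-0.8,"rz":1.026},
    {"dx":-43.1,"dy":40.6,"dz":-0.8,"rz":1.026}
  ],
  "claw": 8.54,
  "newtons": 40
}}

```text
schema error: expected keys dx, dy, dz, rx, ry, rz
```

```bash
python3 -c "
from h import *
go(.45,.10,.25,.27)
go(.704,.0095,.2,.27)"
```

```text
t 0.15 tcp [0.1763 0.6253 0.2418] psi 1.296 F [ 0.4  0.4 -0. ] w 0.997
move [-43.13  40.6   -0.78] rot [0.000e+00 1.000e-03 1.026e+00]
t 0.15 tcp [0.1763 0.6253 0.2418] psi 1.296 F [ 0.4  0.4 -0. ] w 0.997
move [-44.95  67.51   4.22] rot [0.000e+00 1.000e-03 1.026e+00]
```

Emit:
{"name": "apply_moves", "arguments": {
  "series": [
    {"dx":-43.1,"dy":40.6,"dz":-0.8,"rx":0,"ry":0,"rz":1.026},
    {"dx":-43.1,"dy":40.6,"dz":-0.8,"rx":0,"ry":0,"rz":1.026},
    {"dx":-43.1,"dy":40.6,"dz":-0.8,"rx":0,"ry":0,"rz":1.026},
    {"dx":-43.1,"dy":40.6,"dz":-0.8,"rx":0,"ry":0,"rz":1.026},
    {"dx":-43.1,"dy":40.6,"dz":-0.8,"rx":0,"ry":0,"rz":1.026},
    {"dx":-43.1,"dy":40.6,"dz":-0.8,"rx":0,"ry":0,"rz":1.026},
    {"dx":-43.1,"dy":40.6,"dz":-0.8,"rx":0,"ry":0,"rz":1.026},
    {"dx":-43.1,"dy":40.6,"dz":-0.8,"rx":0,"ry":0,"rz":1.026},
    {"dx":-43.1,"dy":40.6,"dz":-0.8,"rx":0,"ry":0,"rz":1.026},
    {"dx":-43.1,"dy":40.6,"dz":-0.8,"rx":0,"ry":0,"rz":1.026},
    {"dx":-43.1,"dy":40.6,"dz":-0.8,"rx":0,"ry":0,"rz":1.026},
    {"dx":-43.1,"dy":40.6,"dz":-0.8,"rx":0,"ry":0,"rz":1.026}
  ],
  "claw": 8.54,
  "newtons": 40
}}

```text
time: 1.35
tcp_pos: [0.4509, 0.0982, 0.2504]
tool_rot: [0.991, 0.134, 0.0, 0.0]
contact_force: [0.1, 1.2, 0.1]
width: 1.003
```

```bash
python3 -c "
from h import *
go(.45,.10,.25,.27)
go(.704,.0095,.2,.27)"
```

```text
t 1.35 tcp [0.4509 0.0982 0.2504] psi 0.269 F [0.1 1.2 0.1] w 1.003
move [-0.04 -0.19  0.04] rot [ 0.    -0.    -0.001]
t 1.35 tcp [0.4509 0.0982 0.2504] psi 0.269 F [0.1 1.2 0.1] w 1.003
move [22.04 15.29  5.05] rot [ 0.    -0.    -0.001]
```

Emit:
{"name": "apply_moves", "arguments": {
  "series": [
    {"dx":22,"dy":15.2,"dz":5,"rx":0,"ry":0,"rz":0},
    {"dx":22,"dy":15.2,"dz":5,"rx":0,"ry":0,"rz":0},
    {"dx":22,"dy":15.2,"dz":5,"rx":0,"ry":0,"rz":0},
    {"dx":22,"dy":15.2,"dz":5,"rx":0,"ry":0,"rz":0},
    {"dx":22,"dy":15.2,"dz":5,"rx":0,"ry":0,"rz":0},
    {"dx":22,"dy":15.2,"dz":5,"rx":0,"ry":0,"rz":0},
    {"dx":22,"dy":15.2,"dz":5,"rx":0,"ry":0,"rz":0},
    {"dx":22,"dy":15.2,"dz":5,"rx":0,"ry":0,"rz":0}
  ]
}}

```text
time: 2.15
tcp_pos: [0.7023, 0.0127, 0.1994]
tool_rot: [0.991, 0.134, -0.001, -0.0]
contact_force: [-0.1, 0.1, -0.3]
width: 1.004
```

```bash
python3 -c "
from h import *
go(.704,.0095,.092,.27)
cv2.imwrite('pics/w1.png',get_image('wrist'))"
```

```text
t 2.15 tcp [0.7023 0.0127 0.1994] psi 0.27 F [-0.1  0.1 -0.3] w 1.004
move [ 0.1   0.36 10.74] rot [-0.001  0.002 -0.   ]
```

View pics/w1.png

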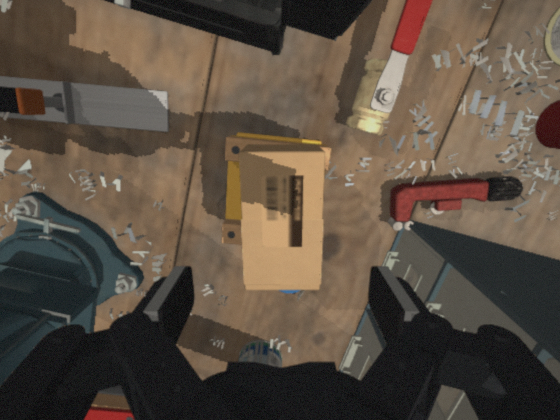

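```bash
python3 -c "
from m import *
s=get_state()
P=onz('wrist',[(240,152),(325,148),(322,290),(245,290)],.121,s);print(P,P.mean(0),rect(P))
print(proj('wrist',[(.7179,.0705,.121),(.747,-.0358,.121),(.6905,-.0514,.121),(.6611,.0547,.121)],s))"
```

```text
[[ 0.66050891  0.05584532  0.121     ]
 [ 0.71633082  0.07416901  0.121     ]
 [ 0.748847   -0.03335032  0.121     ]
 [ 0.68932507 -0.04991064  0.121     ]] [0.70375295 0.01168834 0.121     ] (array([0.7040354 , 0.01246515]), (61.78269958496094, 112.30059814453125), 15.547749519348145)
[[325.51276143 153.78931095]
 [318.87556647 292.02060833]
 [245.99117058 291.89545467]
 [240.45486159 153.83877819]]
```

Wrist view confirms the carton at about (0.704, 0.011), yaw 0.27; corners at (240,152)…(322,290) match. Descend and grip.

Emit:
{"name": "apply_moves", "arguments": {
  "series": [
    {"dx":0.1,"dy":0.2,"dz":5,"rx":0,"ry":0,"rz":0},
    {"dx":0.1,"dy":0.2,"dz":8,"rx":0,"ry":0,"rz":0},
    {"dx":0.1,"dy":0.2,"dz":10.7,"rx":0,"ry":0,"rz":0},
    {"dx":0.1,"dy":0.2,"dz":10.7,"rx":0,"ry":0,"rz":0},
    {"dx":0.1,"dy":0.2,"dz":10.7,"rx":0,"ry":0,"rz":0}
  ]
}}

```text
time: 2.7
tcp_pos: [0.7039, 0.0115, 0.0943]
tool_rot: [0.991, 0.135, -0.0, -0.0]
contact_force: [0.6, 0.3, 0.2]
width: 1.001
```

Emit:
{"name": "apply_moves", "arguments": {
  "series": [
    {"dx":0,"dy":0,"dz":0,"rx":0,"ry":0,"rz":0},
    {"dx":0,"dy":0,"dz":0,"rx":0,"ry":0,"rz":0},
    {"dx":0,"dy":0,"dz":0,"rx":0,"ry":0,"rz":0},
    {"dx":0,"dy":0,"dz":0,"rx":0,"ry":0,"rz":0},
    {"dx":0,"dy":0,"dz":0,"rx":0,"ry":0,"rz":0},
    {"dx":0,"dy":0,"dz":0,"rx":0,"ry":0,"rz":0}
  ],
  "claw": 5.5,
  "newtons": 40
}}

```text
time: 3.3
tcp_pos: [0.7052, 0.0112, 0.0955]
tool_rot: [0.991, 0.135, 0.001, 0.0]
contact_force: [-2.4, 0.7, 9.3]
width: 0.697
```

```bash
python3 -c "
from h import *
go(.65,-.14,.19,.0)"
```

```text
t 3.3 tcp [0.7052 0.0112 0.0955] psi 0.27 F [-2.4  0.7  9.3] w 0.697
move [-9.33 13.11 -9.47] rot [ 0.    -0.003  0.27 ]
```

Emit:
{"name": "apply_moves", "arguments": {
  "series": [
    {"dx":0,"dy":0,"dz":-3,"rx":0,"ry":0,"rz":0},
    {"dx":0,"dy":0,"dz":-7,"rx":0,"ry":0,"rz":0},
    {"dx":0,"dy":0,"dz":-10,"rx":0,"ry":0,"rz":0},
    {"dx":-9.3,"dy":13.1,"dz":-10,"rx":0,"ry":0,"rz":0.27},
    {"dx":-9.3,"dy":13.1,"dz":-10,"rx":0,"ry":0,"rz":0.27},
    {"dx":-9.3,"dy":13.1,"dz":-10,"rx":0,"ry":0,"rz":0.27},
    {"dx":-9.3,"dy":13.1,"dz":-10,"rx":0,"ry":0,"rz":0.27},
    {"dx":-9.3,"dy":13.1,"dz":-10,"rx":0,"ry":0,"rz":0.27},
    {"dx":-9.3,"dy":13.1,"dz":-10,"rx":0,"ry":0,"rz":0.27}
  ]
}}

```text
time: 4.2
tcp_pos: [0.65, -0.1396, 0.1941]
tool_rot: [1.0, -0.0, 0.001, -0.0]
contact_force: [-0.1, 0.6, -1.5]
width: 0.697
```

```bash
python3 -c "
from h import *
go(.65,-.14,.027,.0)
cv2.imwrite('pics/t2.png',get_image('top')[120:300,160:400].repeat(3,0).repeat(3,1))"
```

```text
t 4.2 tcp [ 0.65   -0.1396  0.1941] psi -0.0 F [-0.1  0.6 -1.5] w 0.697
move [-0.02  0.04 16.71] rot [-0.    -0.001 -0.   ]
```

View pics/t2.png

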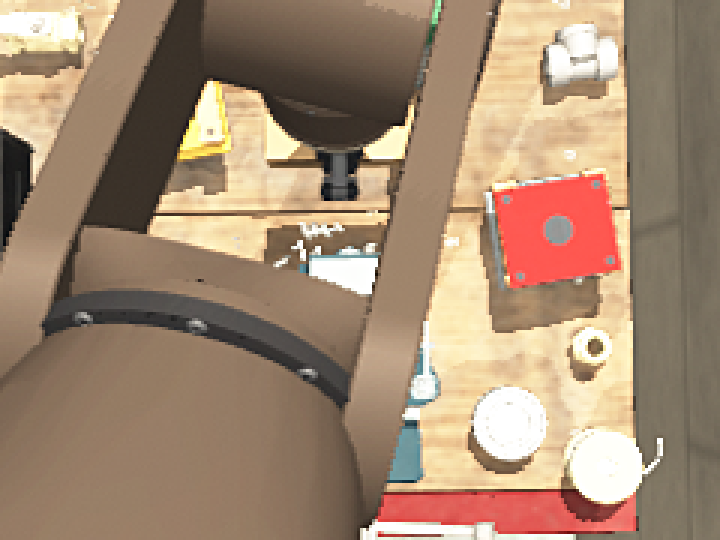

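Emit:
{"name": "apply_moves", "arguments": {
  "series": [
    {"dx":0,"dy":0,"dz":5,"rx":0,"ry":0,"rz":0},
    {"dx":0,"dy":0,"dz":10,"rx":0,"ry":0,"rz":0},
    {"dx":0,"dy":0,"dz":14,"rx":0,"ry":0,"rz":0},
    {"dx":0,"dy":0,"dz":15.5,"rx":0,"ry":0,"rz":0},
    {"dx":0,"dy":0,"dz":16.2,"rx":0,"ry":0,"rz":0},
    {"dx":0,"dy":0,"dz":16.5,"rx":0,"ry":0,"rz":0},
    {"dx":0,"dy":0,"dz":16.5,"rx":0,"ry":0,"rz":0}
  ]
}}

```text
time: 4.95
tcp_pos: [0.6508, -0.1399, 0.0298]
tool_rot: [1.0, 0.0, 0.001, 0.0]
contact_force: [0.3, 0.4, -0.4]
width: 0.697
```

Emit:
{"name": "apply_moves", "arguments": {
  "series": [
    {"dx":0,"dy":0,"dz":0.2,"rx":0,"ry":0,"rz":0},
    {"dx":0,"dy":0,"dz":0.3,"rx":0,"ry":0,"rz":0},
    {"dx":0,"dy":0,"dz":0.3,"rx":0,"ry":0,"rz":0}
  ]
}}

```text
time: 5.25
tcp_pos: [0.6498, -0.1401, 0.026]
tool_rot: [1.0, -0.0, 0.0, 0.0]
contact_force: [0.7, -0.3, -1.0]
width: 0.696
```

Emit:
{"name": "apply_moves", "arguments": {
  "series": [
    {"dx":0,"dy":0,"dz":0.15,"rx":0,"ry":0,"rz":0},
    {"dx":0,"dy":0,"dz":0.2,"rx":0,"ry":0,"rz":0},
    {"dx":0,"dy":0,"dz":0.2,"rx":0,"ry":0,"rz":0}
  ]
}}

```text
time: 5.55
tcp_pos: [0.6499, -0.1401, 0.0255]
tool_rot: [1.0, -0.0, 0.001, 0.0]
contact_force: [-10.3, 1.6, 29.4]
width: 0.695
```

Contact (29 N), so it is seated. Release.

Emit:
{"name": "apply_moves", "arguments": {
  "series": [
    {"dx":0,"dy":0,"dz":-0.15,"rx":0,"ry":0,"rz":0},
    {"dx":0,"dy":0,"dz":-0.15,"rx":0,"ry":0,"rz":0}
  ]
}}

```text
time: 5.75
tcp_pos: [0.6499, -0.14, 0.0255]
tool_rot: [1.0, -0.0, 0.0, 0.0]
contact_force: [-4.3, 0.8, 16.5]
width: 0.697
```

Emit:
{"name": "apply_moves", "arguments": {
  "series": [
    {"dx":0,"dy":0,"dz":0,"rx":0,"ry":0,"rz":0},
    {"dx":0,"dy":0,"dz":0,"rx":0,"ry":0,"rz":0},
    {"dx":0,"dy":0,"dz":0,"rx":0,"ry":0,"rz":0},
    {"dx":0,"dy":0,"dz":-2,"rx":0,"ry":0,"rz":0},
    {"dx":0,"dy":0,"dz":-6,"rx":0,"ry":0,"rz":0},
    {"dx":0,"dy":0,"dz":-11,"rx":0,"ry":0,"rz":0},
    {"dx":0,"dy":0,"dz":-16,"rx":0,"ry":0,"rz":0},
    {"dx":0,"dy":0,"dz":-21,"rx":0,"ry":0,"rz":0},
    {"dx":0,"dy":0,"dz":-25,"rx":0,"ry":0,"rz":0},
    {"dx":0,"dy":0,"dz":-25,"rx":0,"ry":0,"rz":0}
  ],
  "claw": 8.3
}}

```text
time: 6.75
tcp_pos: [0.6522, -0.1406, 0.2812]
tool_rot: [1.0, 0.0, 0.004, 0.001]
contact_force: [0.3, 0.5, 0.3]
width: 0.976
```

```bash
python3 -c "
from h import *
s=get_state()
import pickle;pickle.dump(s,open('s3.pkl','wb'))
cv2.imwrite('pics/w3.png',get_image('wrist'))
go(.46,.06,.25,-1.39)"
```

```text
t 6.8 tcp [ 0.651  -0.1403  0.278 ] psi -0.0 F [-0.5  0.6 -0.8] w 0.969
move [-19.11 -20.03   2.67] rot [-0.002 -0.005  1.39 ]
```

View pics/w3.png

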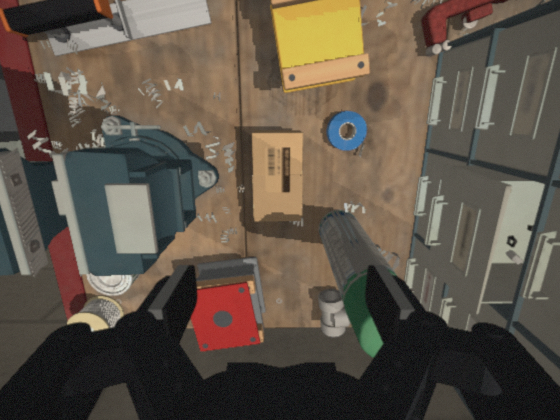

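Emit:
{"name": "apply_moves", "arguments": {
  "series": [
    {"dx":-20.5,"dy":-17.4,"dz":1,"rx":0,"ry":0,"rz":1.39},
    {"dx":-20.5,"dy":-17.4,"dz":1,"rx":0,"ry":0,"rz":1.39},
    {"dx":-20.5,"dy":-17.4,"dz":1,"rx":0,"ry":0,"rz":1.39},
    {"dx":-20.5,"dy":-17.4,"dz":1,"rx":0,"ry":0,"rz":1.39},
    {"dx":-20.5,"dy":-17.4,"dz":1,"rx":0,"ry":0,"rz":1.39},
    {"dx":-20.5,"dy":-17.4,"dz":1,"rx":0,"ry":0,"rz":1.39},
    {"dx":-20.5,"dy":-17.4,"dz":1,"rx":0,"ry":0,"rz":1.39},
    {"dx":-20.5,"dy":-17.4,"dz":1,"rx":0,"ry":0,"rz":1.39},
    {"dx":-20.5,"dy":-17.4,"dz":3,"rx":0,"ry":0,"rz":1.39},
    {"dx":-20.5,"dy":-17.4,"dz":6,"rx":0,"ry":0,"rz":1.39},
    {"dx":-20.5,"dy":-17.4,"dz":8,"rx":0,"ry":0,"rz":1.39},
    {"dx":-20.5,"dy":-17.4,"dz":8,"rx":0,"ry":0,"rz":1.39}
  ]
}}

```text
time: 8.0
tcp_pos: [0.4422, 0.0341, 0.1919]
tool_rot: [0.768, -0.64, -0.002, 0.002]
contact_force: [-0.3, 0.0, -0.4]
width: 0.97
```

```bash
python3 -c "
from h import *
s=get_state()
cv2.imwrite('pics/w4.png',get_image('wrist'))
go(.4459,.033,.057,-1.389)
print(s['joint_positions'].round(2))
print(proj('wrist',[(.4311,.0303,.072),(.5698,.0558,.003)],s))"
```

```text
t 8.05 tcp [0.4431 0.0341 0.1934] psi -1.39 F [ 0.5  0.7 -0.1] w 0.971
move [ 0.16 -0.31 13.64] rot [ 0.004  0.001 -0.001]
[ 0.01  0.27  2.1  -0.    0.78  1.4 ]
[[282.90210556 218.12890203]
 [282.81593549  54.71621465]]
```

View pics/w4.png

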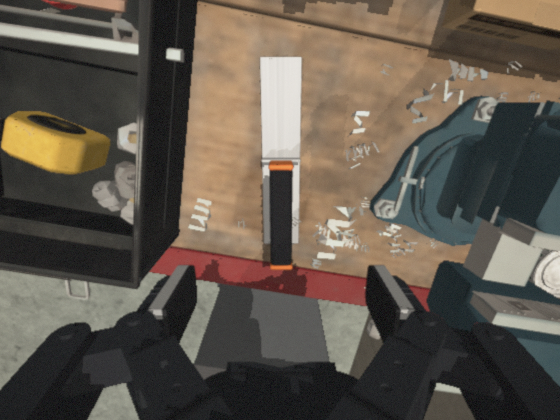

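Emit:
{"name": "apply_moves", "arguments": {
  "series": [
    {"dx":0.05,"dy":-0.3,"dz":5,"rx":0,"ry":0,"rz":0},
    {"dx":0.05,"dy":-0.3,"dz":9,"rx":0,"ry":0,"rz":0},
    {"dx":0.05,"dy":-0.3,"dz":12,"rx":0,"ry":0,"rz":0},
    {"dx":0.05,"dy":-0.3,"dz":13.3,"rx":0,"ry":0,"rz":0},
    {"dx":0.05,"dy":-0.3,"dz":13.5,"rx":0,"ry":0,"rz":0},
    {"dx":0.05,"dy":-0.3,"dz":13.5,"rx":0,"ry":0,"rz":0}
  ]
}}

```text
time: 8.65
tcp_pos: [0.4481, 0.0341, 0.0603]
tool_rot: [0.768, -0.64, 0.0, -0.0]
contact_force: [0.5, 0.8, -0.7]
width: 0.975
```

Emit:
{"name": "apply_moves", "arguments": {
  "series": [
    {"dx":0,"dy":0,"dz":0,"rx":0,"ry":0,"rz":0},
    {"dx":0,"dy":0,"dz":0,"rx":0,"ry":0,"rz":0},
    {"dx":0,"dy":0,"dz":0,"rx":0,"ry":0,"rz":0},
    {"dx":0,"dy":0,"dz":0,"rx":0,"ry":0,"rz":0},
    {"dx":0,"dy":0,"dz":0,"rx":0,"ry":0,"rz":0},
    {"dx":0,"dy":0,"dz":0,"rx":0,"ry":0,"rz":0},
    {"dx":0,"dy":0,"dz":0,"rx":0,"ry":0,"rz":0},
    {"dx":0,"dy":0,"dz":0,"rx":0,"ry":0,"rz":0}
  ],
  "claw": 1.2,
  "newtons": 100
}}

```text
time: 9.45
tcp_pos: [0.4478, 0.0342, 0.0603]
tool_rot: [0.768, -0.64, 0.0, -0.0]
contact_force: [-2.2, 1.2, 12.0]
width: 0.211
```

```bash
python3 -c "
from h import *
go(.45,.03,.27,-1.389)
cv2.imwrite('pics/w5.png',get_image('wrist'))"
```

```text
t 9.45 tcp [0.4478 0.0342 0.0603] psi -1.39 F [-2.2  1.2 12. ] w 0.211
move [  0.45  -0.15 -20.97] rot [-0.001 -0.    -0.001]
```

View pics/w5.png

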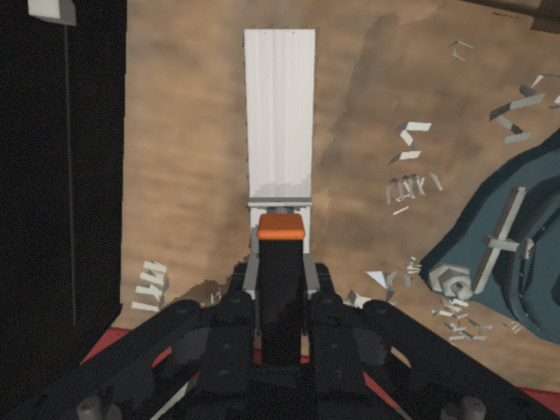

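```bash
python3 -c "
from h import *
s=get_state();P=onz('wrist',[(245,30),(315,30),(249,200),(312,200),(281,203)],.003,s)
print(P);Rt=R.from_quat(s['tool_rot']).as_matrix();print((P-s['tcp_pos'])@Rt)
im=get_image('top');cv2.imwrite('pics/t6.png',im)
c=im[120:190,180:270];cv2.imwrite('pics/t6c.png',cv2.resize(c,None,fx=8,fy=8,interpolation=cv2.INTER_CUBIC))
"
```

```text
[[0.56398562 0.07561979 0.003     ]
 [0.57097749 0.03748398 0.003     ]
 [0.46752371 0.05886885 0.003     ]
 [0.47495111 0.01842161 0.003     ]
 [0.46928777 0.0379541  0.003     ]]
[[-0.01988695 -0.12169566  0.05738211]
 [ 0.0188845  -0.1217143   0.0573862 ]
 [-0.02075906 -0.02379403  0.05731644]
 [ 0.02036446 -0.02382536  0.05732079]
 [ 0.00013189 -0.02176754  0.05731728]]
```

View pics/t6.png

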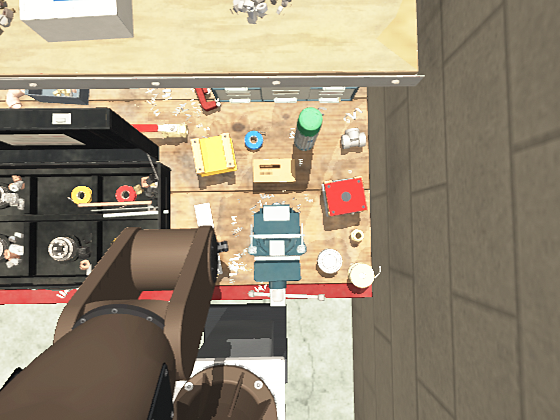

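View pics/t6c.png

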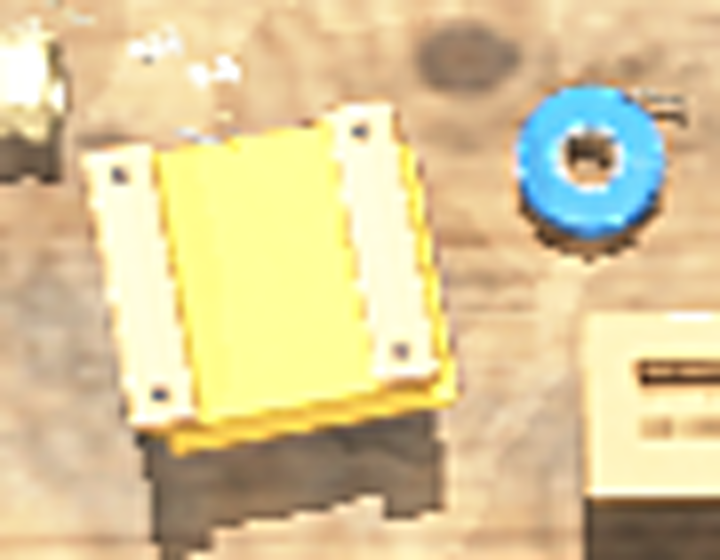

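```bash
python3 -c "
from h import *
n=onz('top',np.array([(118,175),(358,130),(160,393),(400,350)])/8+(180,120)-.5,.07)
print(n,n.mean(0)); 
for a,b in((2,0),(3,1)): d=n[b]-n[a];print(np.arctan2(d[1],d[0]),np.linalg.norm(d))
for a,b in((1,0),(3,2)): d=n[b]-n[a];print(np.arctan2(-d[0],d[1]),np.linalg.norm(d))
c=onz('top',np.array([(82,155),(392,102),(440,375),(135,430)])/8+(180,120)-.5,.07);print(c,c.mean(0))
# grey plate corners, holes
im=cv2.imread('pics/t6.png')[160:235,310:380];cv2.imwrite('pics/t6g.png',cv2.resize(im,None,fx=9,fy=8,interpolation=cv2.INTER_CUBIC))
"
```

```text
[[ 0.72416032  0.06165887  0.07      ]
 [ 0.73787775 -0.01486325  0.07      ]
 [ 0.65393491  0.04863646  0.07      ]
 [ 0.66680744 -0.02767281  0.07      ]] [0.6956951  0.01693982 0.07      ]
0.18335457742758052 0.07142262517334623
0.17832325570686022 0.07221547206818894
0.17737704662338427 0.0777419062319984
0.16711562590320467 0.0773873830421946
[[ 0.73073398  0.07307659  0.07      ]
 [ 0.74682535 -0.02579013  0.07      ]
 [ 0.65862327 -0.0403311   0.07      ]
 [ 0.64218631  0.05661101  0.07      ]] [0.69459223 0.01589159 0.07      ]
```

View pics/t6g.png

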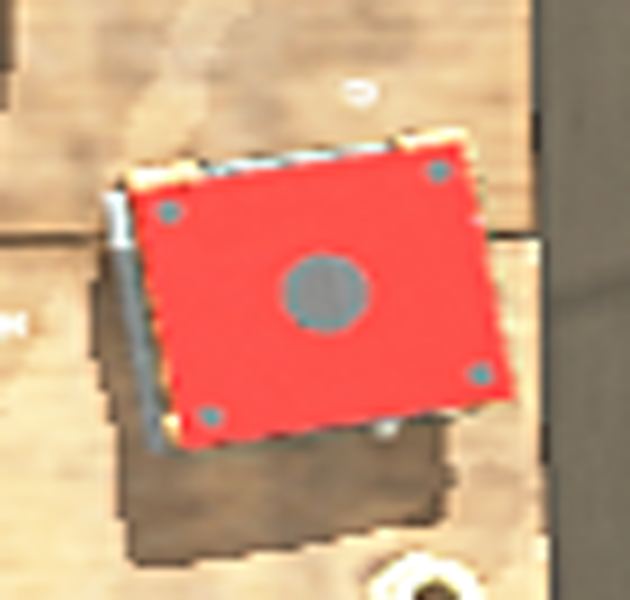

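```bash
python3 -c "
from h import *
f=lambda q,z: onz('top',np.array(q)/np.array([9,8])+(310,160)-.5,z)
n=f([(168,212),(438,170),(480,374),(209,416),(325,293)],.075);print(n,n[:4].mean(0))
for a,b in((3,0),(2,1)): d=n[b]-n[a];print(np.arctan2(d[1],d[0]),np.linalg.norm(d))
for a,b in((1,0),(2,3)): d=n[b]-n[a];print(np.arctan2(-d[0],d[1]),np.linalg.norm(d))
c=f([(125,174),(466,128)],.07);print(c);d=c[0]-c[1];y=np.arctan2(-d[0],d[1]);print(y,np.linalg.norm(d))
for y in (y,.152): print(c.mean(0)[:2]-.045*np.array([np.cos(y),np.sin(y)]))
"
```

```text
[[ 0.60465214 -0.27831833  0.075     ]
 [ 0.61709337 -0.35534667  0.075     ]
 [ 0.55174644 -0.36568592  0.075     ]
 [ 0.53949108 -0.28857588  0.075     ]
 [ 0.57818634 -0.32230088  0.075     ]] [ 0.57824576 -0.3219817   0.075     ]
0.15613710625599603 0.06596348249151698
0.15692012178504897 0.06615981983097219
0.16013205767260935 0.07802659050946828
0.15761504888174488 0.07807785730658497
[[ 0.61754235 -0.26692464  0.07      ]
 [ 0.6311073  -0.36467104  0.07      ]]
0.1378963017688869 0.09868316739589443
[ 0.57975199 -0.32198352]
[ 0.57984367 -0.32261153]
```

Emit:
{"name": "apply_moves", "arguments": {
  "series": [
    {"dx":0,"dy":0,"dz":-0.5,"rx":0,"ry":0,"rz":0},
    {"dx":0,"dy":0,"dz":-2,"rx":0,"ry":0,"rz":0},
    {"dx":0,"dy":0,"dz":-5,"rx":0,"ry":0,"rz":0},
    {"dx":0,"dy":0,"dz":-9,"rx":0,"ry":0,"rz":0},
    {"dx":0,"dy":0,"dz":-13,"rx":0,"ry":0,"rz":0},
    {"dx":0,"dy":0,"dz":-17,"rx":0,"ry":0,"rz":0},
    {"dx":0,"dy":0,"dz":-21,"rx":0,"ry":0,"rz":0},
    {"dx":0,"dy":0,"dz":-23,"rx":0,"ry":0,"rz":0},
    {"dx":0,"dy":0,"dz":-24,"rx":0,"ry":0,"rz":0},
    {"dx":0,"dy":0,"dz":-24,"rx":0,"ry":0,"rz":0}
  ]
}}

```text
time: 10.55
tcp_pos: [0.4478, 0.0341, 0.3005]
tool_rot: [0.768, -0.64, 0.001, -0.0]
contact_force: [0.3, -0.7, -5.0]
width: 0.214
```

```bash
python3 -c "
from h import *
go(.398,-.3492,.30,-1.421)
cv2.imwrite('pics/w7.png',get_image('wrist'));cv2.imwrite('pics/s7.png',get_image('scene'))"
```

```text
t 10.55 tcp [0.4478 0.0341 0.3005] psi -1.39 F [ 0.3 -0.7 -5. ] w 0.214
move [36.81 11.79  0.04] rot [-0.001 -0.     0.031]
```

View pics/w7.png

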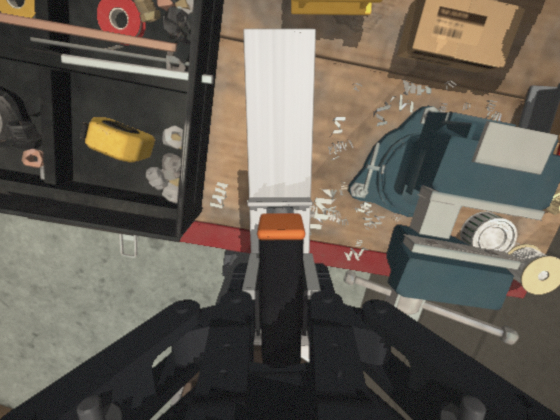

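View pics/s7.png

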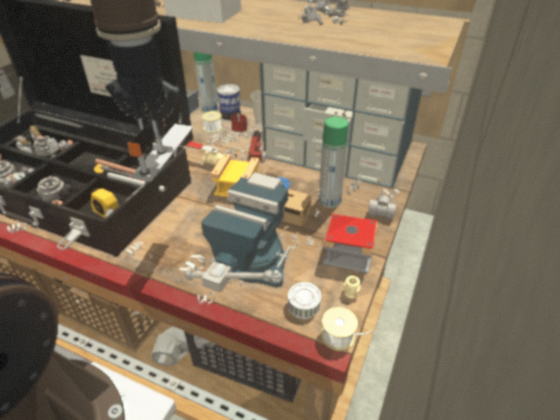

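Emit:
{"name": "apply_moves", "arguments": {
  "series": [
    {"dx":36.8,"dy":11.8,"dz":0,"rx":0,"ry":0,"rz":0.031},
    {"dx":36.8,"dy":11.8,"dz":0,"rx":0,"ry":0,"rz":0.031},
    {"dx":36.8,"dy":11.8,"dz":0,"rx":0,"ry":0,"rz":0.031},
    {"dx":36.8,"dy":11.8,"dz":0,"rx":0,"ry":0,"rz":0.031},
    {"dx":36.8,"dy":11.8,"dz":0,"rx":0,"ry":0,"rz":0.031},
    {"dx":36.8,"dy":11.8,"dz":0,"rx":0,"ry":0,"rz":0.031},
    {"dx":36.8,"dy":11.8,"dz":0,"rx":0,"ry":0,"rz":0.031},
    {"dx":36.8,"dy":11.8,"dz":0,"rx":0,"ry":0,"rz":0.031},
    {"dx":36.8,"dy":11.8,"dz":0,"rx":0,"ry":0,"rz":0.031},
    {"dx":36.8,"dy":11.8,"dz":0,"rx":0,"ry":0,"rz":0.031},
    {"dx":36.8,"dy":11.8,"dz":0,"rx":0,"ry":0,"rz":0.031}
  ]
}}

```text
time: 11.75
tcp_pos: [0.3973, -0.348, 0.2986]
tool_rot: [0.758, -0.652, -0.001, -0.0]
contact_force: [0.4, 0.1, -3.8]
width: 0.211
```

```bash
python3 -c "
from h import *
go(.398,-.3492,.1213,-1.421)
cv2.imwrite('pics/w8.png',get_image('wrist'))"
```

```text
t 11.75 tcp [ 0.3973 -0.348   0.2986] psi -1.421 F [ 0.4  0.1 -3.8] w 0.211
move [ 0.16 -0.08 17.73] rot [0.001 0.002 0.   ]
```

View pics/w8.png

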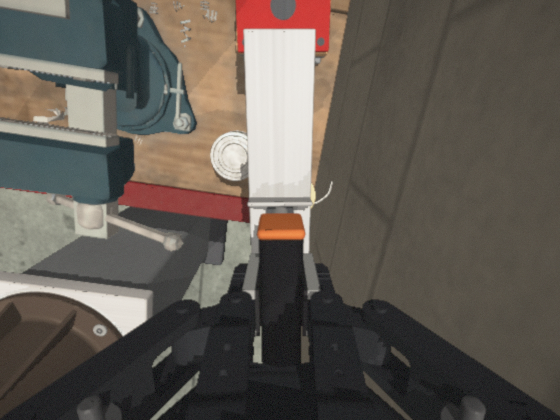

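Emit:
{"name": "apply_moves", "arguments": {
  "series": [
    {"dx":0.1,"dy":0.3,"dz":4,"rx":0,"ry":0,"rz":0},
    {"dx":0.1,"dy":0.3,"dz":8,"rx":0,"ry":0,"rz":0},
    {"dx":0.1,"dy":0.3,"dz":12,"rx":0,"ry":0,"rz":0},
    {"dx":0.1,"dy":0.3,"dz":15,"rx":0,"ry":0,"rz":0},
    {"dx":0.1,"dy":0.3,"dz":17,"rx":0,"ry":0,"rz":0},
    {"dx":0.1,"dy":0.3,"dz":17.7,"rx":0,"ry":0,"rz":0},
    {"dx":0.1,"dy":0.3,"dz":17.7,"rx":0,"ry":0,"rz":0},
    {"dx":0.1,"dy":0.3,"dz":17.7,"rx":0,"ry":0,"rz":0}
  ]
}}

```text
time: 12.6
tcp_pos: [0.3955, -0.3506, 0.1238]
tool_rot: [0.758, -0.652, 0.001, 0.0]
contact_force: [0.5, 0.3, -3.1]
width: 0.212
```

```bash
python3 -c "
from h import *
go(.5068,-.3328,.1213,-1.421)
s=get_state()
cv2.imwrite('pics/w9.png',get_image('wrist'));im=get_image('scene')[180:300,260:420];cv2.imwrite('pics/s9.png',cv2.resize(im,None,fx=4,fy=4))
print(proj('wrist',[(.578,-.322,.075),(.5349,-.329,.075)],s))"
```

```text
t 12.6 tcp [ 0.3955 -0.3506  0.1238] psi -1.42 F [ 0.5  0.3 -3.1] w 0.212
move [ -0.09 -11.27   0.25] rot [-0.001 -0.001  0.001]
[[ 278.90297652 -128.81808038]
 [ 279.92781075  -17.50433777]]
```

View pics/w9.png

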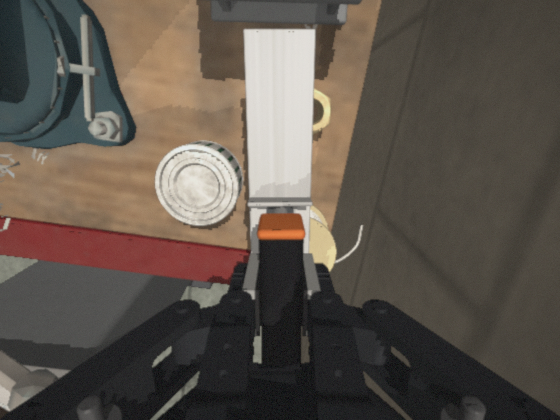

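View pics/s9.png

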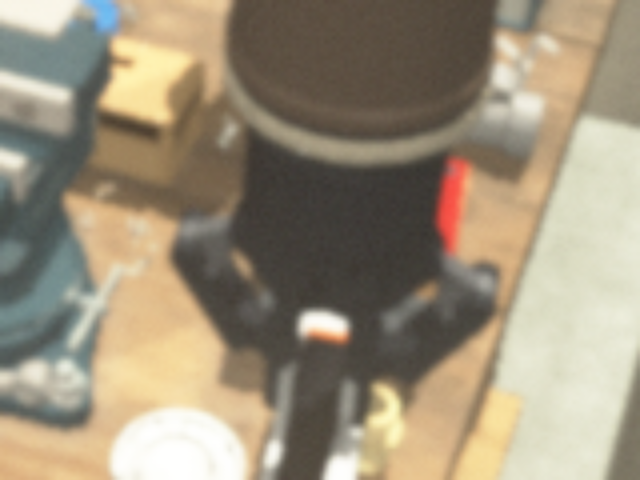

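Emit:
{"name": "apply_moves", "arguments": {
  "series": [
    {"dx":-0.1,"dy":-0.5,"dz":0.25,"rx":0,"ry":0,"rz":0},
    {"dx":-0.1,"dy":-1.5,"dz":0.25,"rx":0,"ry":0,"rz":0},
    {"dx":-0.1,"dy":-2.5,"dz":0.25,"rx":0,"ry":0,"rz":0},
    {"dx":-0.1,"dy":-3.2,"dz":0.25,"rx":0,"ry":0,"rz":0},
    {"dx":-0.1,"dy":-3.5,"dz":0.25,"rx":0,"ry":0,"rz":0},
    {"dx":-0.1,"dy":-3.5,"dz":0.25,"rx":0,"ry":0,"rz":0}
  ]
}}

```text
time: 13.3
tcp_pos: [0.4299, -0.3442, 0.1202]
tool_rot: [0.758, -0.652, 0.0, 0.0]
contact_force: [0.5, -1.0, -3.8]
width: 0.21
```

```bash
python3 -c "
from h import *
go(.5068,-.3328,.1213,-1.421)
s=get_state()
cv2.imwrite('pics/w10.png',get_image('wrist'))"
```

```text
t 13.3 tcp [ 0.4299 -0.3442  0.1202] psi -1.42 F [ 0.5 -1.  -3.8] w 0.21
move [ 0.03 -7.78 -0.11] rot [ 0.    -0.     0.001]
```

View pics/w10.png

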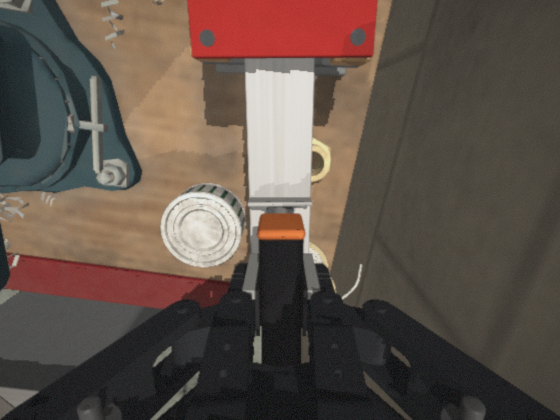

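Emit:
{"name": "apply_moves", "arguments": {
  "series": [
    {"dx":0.1,"dy":-1,"dz":-0.1,"rx":0,"ry":0,"rz":0},
    {"dx":0.1,"dy":-2.5,"dz":-0.1,"rx":0,"ry":0,"rz":0},
    {"dx":0.1,"dy":-4,"dz":-0.1,"rx":0,"ry":0,"rz":0},
    {"dx":0.1,"dy":-5.5,"dz":-0.1,"rx":0,"ry":0,"rz":0},
    {"dx":0.1,"dy":-6.5,"dz":-0.1,"rx":0,"ry":0,"rz":0},
    {"dx":0.1,"dy":-7.2,"dz":-0.1,"rx":0,"ry":0,"rz":0},
    {"dx":0.1,"dy":-7.2,"dz":-0.1,"rx":0,"ry":0,"rz":0}
  ]
}}

```text
time: 14.05
tcp_pos: [0.5016, -0.3343, 0.1211]
tool_rot: [0.758, -0.652, 0.0, -0.0]
contact_force: [-0.3, 0.6, -2.5]
width: 0.209
```

```bash
python3 -c "
from h import *
go(.5068,-.3328,.1213,-1.421)
s=get_state()
cv2.imwrite('pics/w11.png',get_image('wrist'))"
```

```text
t 14.05 tcp [ 0.5016 -0.3343  0.1211] psi -1.42 F [-0.3  0.6 -2.5] w 0.209
move [-0.07 -0.54 -0.02] rot [-0.    -0.     0.001]
```

View pics/w11.png

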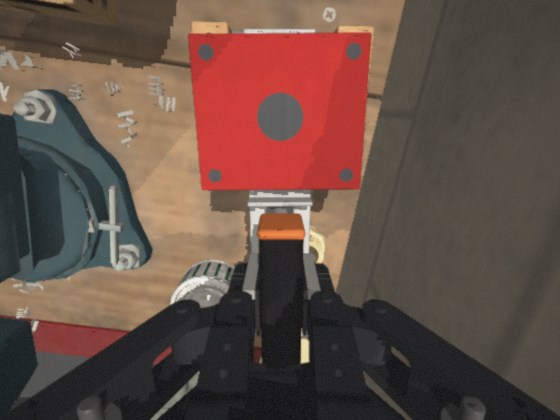

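```bash
python3 -c "
from h import *
s=get_state();Rt=R.from_quat(s['tool_rot']).as_matrix()
P=onz('wrist',[(202,189),(361,188),(190,34),(371,34)],.075,s);print((P-s['tcp_pos'])@Rt, P.mean(0))
P=onz('wrist',[(280,194),(280,197)],.0753,s);print((P-s['tcp_pos'])@Rt)
im=cv2.imread('pics/w11.png')[170:230,230:330];cv2.imwrite('pics/w11c.png',cv2.resize(im,None,fx=7,fy=7))"
```

```text
[[-0.04785598 -0.03393644  0.04611173]
 [ 0.04864589 -0.03463909  0.04609057]
 [-0.04752637 -0.11727042  0.04608503]
 [ 0.0471077  -0.11730999  0.04606449]] [ 0.57574945 -0.32303499  0.075     ]
[[-0.00047891 -0.03091725  0.04580241]
 [-0.00047934 -0.02902191  0.04580302]]
```

View pics/w11c.png

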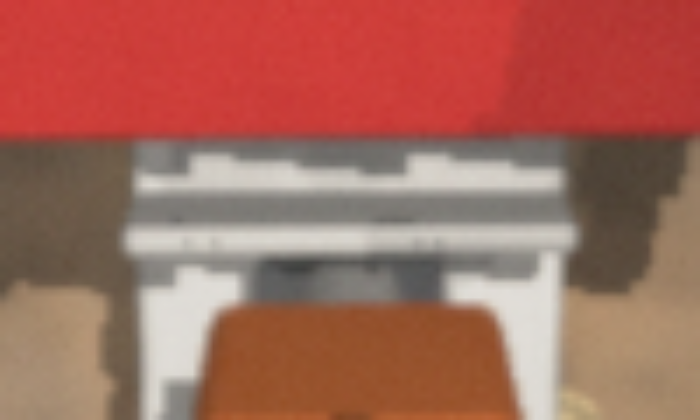

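Emit:
{"name": "apply_moves", "arguments": {
  "series": [
    {"dx":0,"dy":-0.3,"dz":0,"rx":0,"ry":0,"rz":0},
    {"dx":0,"dy":-0.5,"dz":0,"rx":0,"ry":0,"rz":0},
    {"dx":0,"dy":-0.5,"dz":-0.2,"rx":0,"ry":0,"rz":0},
    {"dx":0,"dy":-0.5,"dz":-0.4,"rx":0,"ry":0,"rz":0},
    {"dx":0,"dy":-0.5,"dz":-0.6,"rx":0,"ry":0,"rz":0},
    {"dx":0,"dy":-0.5,"dz":-0.8,"rx":0,"ry":0,"rz":0},
    {"dx":0,"dy":-0.5,"dz":-1,"rx":0,"ry":0,"rz":0},
    {"dx":0,"dy":-0.5,"dz":-1.3,"rx":0,"ry":0,"rz":0},
    {"dx":0,"dy":-0.5,"dz":-1.7,"rx":0,"ry":0,"rz":0},
    {"dx":0,"dy":-0.5,"dz":-2.2,"rx":0,"ry":0,"rz":0},
    {"dx":0,"dy":-0.5,"dz":-2.6,"rx":0,"ry":0,"rz":0},
    {"dx":0,"dy":-0.5,"dz":-2.8,"rx":0,"ry":0,"rz":0}
  ]
}}

```text
time: 15.3
tcp_pos: [0.5058, -0.3339, 0.1499]
tool_rot: [0.758, -0.652, 0.0, -0.0]
contact_force: [-0.3, 0.6, -3.9]
width: 0.213
```

```bash
python3 -c "
from h import *
go(.5068,-.3328,.1213,-1.421)
s=get_state()
cv2.imwrite('pics/w12.png',get_image('wrist'))"
```

```text
t 15.3 tcp [ 0.5058 -0.3339  0.1499] psi -1.421 F [-0.3  0.6 -3.9] w 0.213
move [-0.1  -0.12  2.86] rot [-0. -0. -0.]
```

View pics/w12.png

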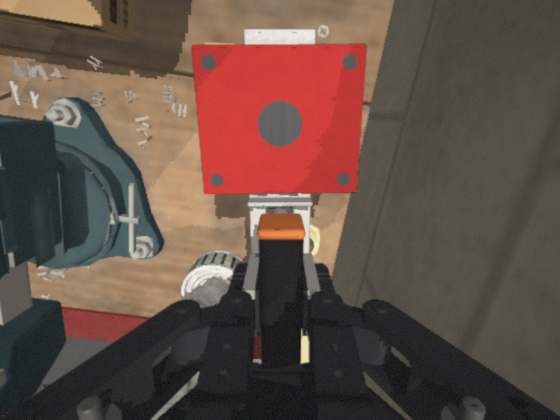

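```bash
cat > pl.py <<'E'
from h import *
def plate(im,s):
    Rt=R.from_quat(s['tool_rot']).as_matrix()
    hsv=cv2.cvtColor(im,cv2.COLOR_BGR2HSV)
    m=(((hsv[...,0]<8)|(hsv[...,0]>172))&(hsv[...,1]>140)&(hsv[...,2]>60)).astype(np.uint8)
    n,l,st,c=cv2.connectedComponentsWithStats(m);i=l[120,300] if l[120,300] else 1+np.argmax(st[1:,4])
    m=cv2.morphologyEx((l==i).astype(np.uint8),cv2.MORPH_OPEN,np.ones((9,9),np.uint8))
    c=max(cv2.findContours(m,cv2.RETR_EXTERNAL,cv2.CHAIN_APPROX_NONE)[0],key=cv2.contourArea)[:,0]
    P=(onz('wrist',c,s['tcp_pos'][2]-.0523,s)-s['tcp_pos'])@Rt
    print("plate in tool",cv2.minAreaRect((P[:,:2]*1000).astype(np.float32)))
E
python3 -c "
from pl import *
plate(cv2.imread('pics/w12.png'),get_state())
go(.5058,-.3339,.30,-1.421)"
```

```text
plate in tool ((-0.9822731018066406, -71.8270034790039), (83.69947814941406, 96.06271362304688), 89.54962921142578)
t 15.35 tcp [ 0.5058 -0.334   0.15  ] psi -1.421 F [ 0.2 -0.5 -5. ] w 0.211
move [-0.0e+00 -1.0e-02 -1.5e+01] rot [-0.001 -0.001  0.   ]
```

Emit:
{"name": "apply_moves", "arguments": {
  "series": [
    {"dx":0,"dy":0,"dz":-0.6,"rx":0,"ry":0,"rz":0},
    {"dx":0,"dy":0,"dz":-1.7,"rx":0,"ry":0,"rz":0},
    {"dx":0,"dy":0,"dz":-3.2,"rx":0,"ry":0,"rz":0},
    {"dx":0,"dy":0,"dz":-5,"rx":0,"ry":0,"rz":0},
    {"dx":0,"dy":0,"dz":-6.9,"rx":0,"ry":0,"rz":0},
    {"dx":0,"dy":0,"dz":-8.8,"rx":0,"ry":0,"rz":0},
    {"dx":0,"dy":0,"dz":-10.7,"rx":0,"ry":0,"rz":0},
    {"dx":0,"dy":0,"dz":-12.4,"rx":0,"ry":0,"rz":0},
    {"dx":0,"dy":0,"dz":-13.8,"rx":0,"ry":0,"rz":0},
    {"dx":0,"dy":0,"dz":-14.7,"rx":0,"ry":0,"rz":0},
    {"dx":0,"dy":0,"dz":-15,"rx":0,"ry":0,"rz":0},
    {"dx":0,"dy":0,"dz":-15,"rx":0,"ry":0,"rz":0}
  ]
}}

```text
time: 16.55
tcp_pos: [0.5056, -0.3338, 0.2993]
tool_rot: [0.758, -0.652, 0.0, 0.0]
contact_force: [0.1, 0.4, -6.1]
width: 0.212
```

```bash
python3 -c "
from pl import *
go(.6245,.0028,.30,-1.396)
s=get_state();im=get_image('wrist');cv2.imwrite('pics/w13.png',im);plate(im,s)"
```

```text
t 16.55 tcp [ 0.5056 -0.3338  0.2993] psi -1.421 F [ 0.1  0.4 -6.1] w 0.212
move [-31.5  -16.78  -0.07] rot [-0.    -0.    -0.025]
plate in tool ((-1.0810165405273438, -72.04045104980469), (84.1534423828125, 96.07211303710938), 89.58696746826172)
```

Emit:
{"name": "apply_moves", "arguments": {
  "series": [
    {"dx":-0.3,"dy":-0.2,"dz":0,"rx":0,"ry":0,"rz":0},
    {"dx":-0.9,"dy":-0.5,"dz":0,"rx":0,"ry":0,"rz":0},
    {"dx":-1.9,"dy":-1.0,"dz":0,"rx":0,"ry":0,"rz":-0.002},
    {"dx":-3.2,"dy":-1.7,"dz":0,"rx":0,"ry":0,"rz":-0.004},
    {"dx":-4.7,"dy":-2.5,"dz":0,"rx":0,"ry":0,"rz":-0.006},
    {"dx":-6.3,"dy":-3.4,"dz":0,"rx":0,"ry":0,"rz":-0.008},
    {"dx":-7.9,"dy":-4.2,"dz":0,"rx":0,"ry":0,"rz":-0.01},
    {"dx":-9.5,"dy":-5.0,"dz":0,"rx":0,"ry":0,"rz":-0.012},
    {"dx":-11.0,"dy":-5.9,"dz":0,"rx":0,"ry":0,"rz":-0.014},
    {"dx":-12.6,"dy":-6.7,"dz":0,"rx":0,"ry":0,"rz":-0.016},
    {"dx":-14.2,"dy":-7.6,"dz":0,"rx":0,"ry":0,"rz":-0.018},
    {"dx":-15.8,"dy":-8.4,"dz":0,"rx":0,"ry":0,"rz":-0.02}
  ]
}}

```text
time: 17.8
tcp_pos: [0.5657, -0.1635, 0.2993]
tool_rot: [0.765, -0.644, 0.0, -0.0]
contact_force: [-0.2, -0.0, -3.7]
width: 0.211
```

Emit:
{"name": "apply_moves", "arguments": {
  "series": [
    {"dx":-1.6,"dy":-0.8,"dz":0,"rx":0,"ry":0,"rz":-0.002},
    {"dx":-3.2,"dy":-1.7,"dz":0,"rx":0,"ry":0,"rz":-0.003},
    {"dx":-4.8,"dy":-2.5,"dz":0,"rx":0,"ry":0,"rz":-0.004},
    {"dx":-6.4,"dy":-3.3,"dz":0,"rx":0,"ry":0,"rz":-0.005},
    {"dx":-8.0,"dy":-4.2,"dz":0,"rx":0,"ry":0,"rz":-0.005},
    {"dx":-9.6,"dy":-5.0,"dz":0,"rx":0,"ry":0,"rz":-0.005},
    {"dx":-11.2,"dy":-5.8,"dz":0,"rx":0,"ry":0,"rz":-0.005},
    {"dx":-12.7,"dy":-6.5,"dz":0,"rx":0,"ry":0,"rz":-0.005},
    {"dx":-13.9,"dy":-7.1,"dz":0,"rx":0,"ry":0,"rz":-0.005},
    {"dx":-14.8,"dy":-7.6,"dz":0,"rx":0,"ry":0,"rz":-0.005},
    {"dx":-15.3,"dy":-7.9,"dz":0,"rx":0,"ry":0,"rz":-0.005},
    {"dx":-15.5,"dy":-8.0,"dz":0,"rx":0,"ry":0,"rz":-0.005}
  ]
}}

```text
time: 19.0
tcp_pos: [0.6179, 0.0016, 0.2992]
tool_rot: [0.766, -0.643, -0.0, 0.0]
contact_force: [0.1, -0.8, -4.2]
width: 0.213
```

```bash
python3 -c "
from pl import *
s=get_state();im=get_image('wrist');cv2.imwrite('pics/w14.png',im);plate(im,s)
go(.6245,.0028,.30,-1.396)
"
```

```text
plate in tool ((-1.0338020324707031, -71.81903076171875), (83.6845932006836, 96.06932067871094), 89.5556411743164)
t 19.05 tcp [0.6179 0.0015 0.2993] psi -1.396 F [-0.9  1.1 -4.2] w 0.21
move [-0.01 -0.67 -0.07] rot [ 0. -0.  0.]
```

View pics/w14.png

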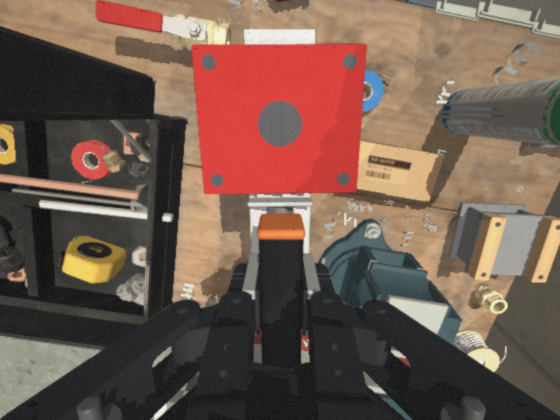

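Emit:
{"name": "apply_moves", "arguments": {
  "series": [
    {"dx":0,"dy":-0.2,"dz":0.5,"rx":0,"ry":0,"rz":0},
    {"dx":0,"dy":-0.5,"dz":1.5,"rx":0,"ry":0,"rz":0},
    {"dx":0,"dy":-0.7,"dz":3.1,"rx":0,"ry":0,"rz":0},
    {"dx":0,"dy":-0.7,"dz":5,"rx":0,"ry":0,"rz":0},
    {"dx":0,"dy":-0.7,"dz":7,"rx":0,"ry":0,"rz":0},
    {"dx":0,"dy":-0.7,"dz":9,"rx":0,"ry":0,"rz":0},
    {"dx":0,"dy":-0.7,"dz":11,"rx":0,"ry":0,"rz":0},
    {"dx":0,"dy":-0.7,"dz":12.9,"rx":0,"ry":0,"rz":0},
    {"dx":0,"dy":-0.7,"dz":14.4,"rx":0,"ry":0,"rz":0},
    {"dx":0,"dy":-0.7,"dz":15.4,"rx":0,"ry":0,"rz":0},
    {"dx":0,"dy":-0.7,"dz":15.8,"rx":0,"ry":0,"rz":0},
    {"dx":0,"dy":-0.7,"dz":15.8,"rx":0,"ry":0,"rz":0}
  ]
}}

```text
time: 20.25
tcp_pos: [0.6246, 0.0024, 0.141]
tool_rot: [0.766, -0.643, -0.0, 0.0]
contact_force: [0.4, 0.3, -3.8]
width: 0.213
```

```bash
python3 -c "
from pl import *
s=get_state();im=get_image('wrist');cv2.imwrite('pics/w15.png',im);plate(im,s)
go(.6245,.0028,.1213,-1.396)
cv2.imwrite('pics/s15.png',cv2.resize(get_image('scene')[120:270,150:330],None,fx=4,fy=4))
c=onz('top',np.array([(82,155),(392,102),(440,375),(135,430)])/8+(180,120)-.5,.07)
print(proj('wrist',c,s))
"
```

```text
plate in tool ((-0.9891471862792969, -71.81753540039062), (83.67768859863281, 96.04044342041016), 89.55717468261719)
t 20.3 tcp [0.6249 0.0024 0.1416] psi -1.396 F [ 0.   0.4 -3.4] w 0.208
move [-0.05  0.03  2.03] rot [-0. -0. -0.]
[[195.77914234  45.01156675]
 [362.13336755  47.57100003]
 [349.98059343 191.46441619]
 [208.10128607 190.43434638]]
```

View pics/w15.png

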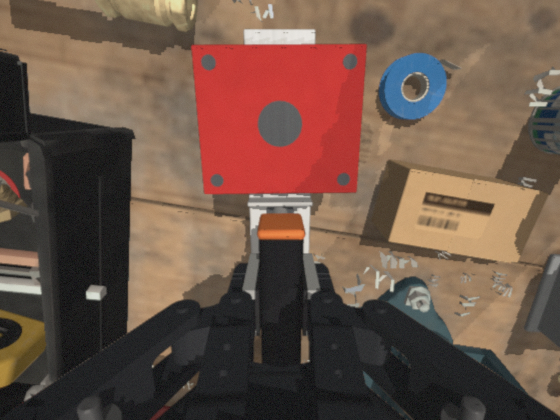

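View pics/s15.png

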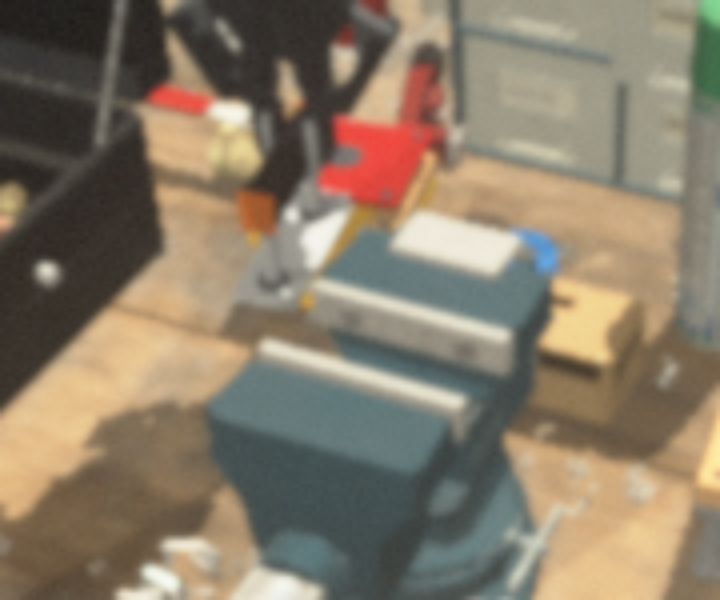

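Emit:
{"name": "apply_moves", "arguments": {
  "series": [
    {"dx":0,"dy":0,"dz":0.3,"rx":0,"ry":0,"rz":0},
    {"dx":0,"dy":0,"dz":0.7,"rx":0,"ry":0,"rz":0},
    {"dx":0,"dy":0,"dz":1.0,"rx":0,"ry":0,"rz":0},
    {"dx":0,"dy":0,"dz":1.2,"rx":0,"ry":0,"rz":0},
    {"dx":0,"dy":0,"dz":1.4,"rx":0,"ry":0,"rz":0},
    {"dx":0,"dy":0,"dz":1.6,"rx":0,"ry":0,"rz":0},
    {"dx":0,"dy":0,"dz":1.8,"rx":0,"ry":0,"rz":0},
    {"dx":0,"dy":0,"dz":2.0,"rx":0,"ry":0,"rz":0},
    {"dx":0,"dy":0,"dz":2.0,"rx":0,"ry":0,"rz":0},
    {"dx":0,"dy":0,"dz":2.0,"rx":0,"ry":0,"rz":0}
  ]
}}

```text
time: 21.35
tcp_pos: [0.6247, 0.0025, 0.1213]
tool_rot: [0.766, -0.643, 0.0, -0.0]
contact_force: [0.2, -0.0, -2.0]
width: 0.214
```

```bash
python3 -c "
from pl import *
s=get_state();im=get_image('wrist');cv2.imwrite('pics/w16.png',im);plate(im,s)
go(.6245,.0028,.1213,-1.396)
"
```

```text
plate in tool ((-0.9681663513183594, -71.55047607421875), (86.96366119384766, 99.33700561523438), 89.51677703857422)
t 21.4 tcp [0.6247 0.0025 0.1214] psi -1.396 F [-0.  -0.2 -3.2] w 0.214
move [-0.04  0.02  0.01] rot [-0. -0. -0.]
```

View pics/w16.png

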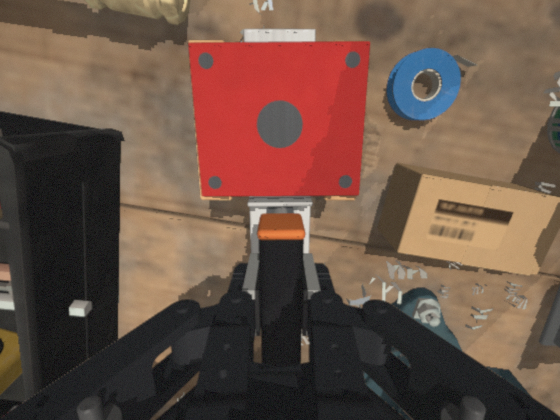

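Emit:
{"name": "apply_moves", "arguments": {
  "series": [
    {"dx":0,"dy":0.3,"dz":0,"rx":0,"ry":0,"rz":0},
    {"dx":0,"dy":1,"dz":0,"rx":0,"ry":0,"rz":0},
    {"dx":0,"dy":2,"dz":0,"rx":0,"ry":0,"rz":0},
    {"dx":0,"dy":3,"dz":0,"rx":0,"ry":0,"rz":0},
    {"dx":-0.1,"dy":4,"dz":0,"rx":0,"ry":0,"rz":0},
    {"dx":-0.1,"dy":5,"dz":0,"rx":0,"ry":0,"rz":0},
    {"dx":-0.2,"dy":6,"dz":0,"rx":0,"ry":0,"rz":0},
    {"dx":-0.2,"dy":7,"dz":0,"rx":0,"ry":0,"rz":0},
    {"dx":-0.2,"dy":8,"dz":0,"rx":0,"ry":0,"rz":0},
    {"dx":-0.2,"dy":9,"dz":0,"rx":0,"ry":0,"rz":0},
    {"dx":-0.2,"dy":10,"dz":0,"rx":0,"ry":0,"rz":0},
    {"dx":-0.2,"dy":11,"dz":0,"rx":0,"ry":0,"rz":0}
  ]
}}

```text
time: 22.6
tcp_pos: [0.5152, -0.0148, 0.1213]
tool_rot: [0.766, -0.643, 0.0, -0.0]
contact_force: [-0.0, -0.5, -3.1]
width: 0.214
```

```bash
python3 -c "
from pl import *
s=get_state();im=get_image('wrist');cv2.imwrite('pics/w17.png',im)
go(.4478,.0342,.13,-1.389)
"
```

```text
t 22.65 tcp [ 0.5133 -0.0149  0.1211] psi -1.396 F [-2.7 -0.4 -3.2] w 0.208
move [-5.98  5.6  -0.88] rot [ 0.002  0.    -0.007]
```

View pics/w17.png

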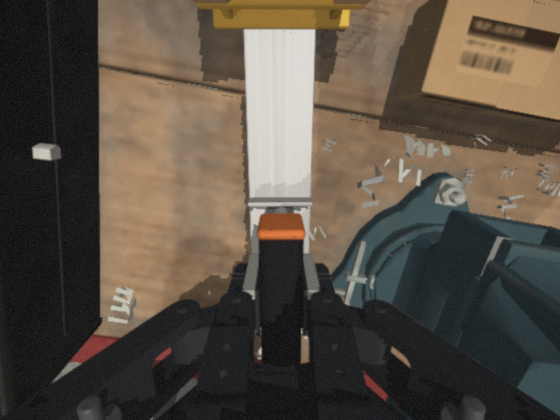

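Emit:
{"name": "apply_moves", "arguments": {
  "series": [
    {"dx":0,"dy":1,"dz":0,"rx":0,"ry":0,"rz":0},
    {"dx":0,"dy":2.5,"dz":0,"rx":0,"ry":0,"rz":0},
    {"dx":-1,"dy":4,"dz":0,"rx":0,"ry":0,"rz":0},
    {"dx":-3,"dy":5.3,"dz":0,"rx":0,"ry":0,"rz":0},
    {"dx":-5,"dy":5.6,"dz":1,"rx":0,"ry":0,"rz":0},
    {"dx":-6,"dy":5.6,"dz":2.5,"rx":0,"ry":0,"rz":0},
    {"dx":-6,"dy":5.6,"dz":4,"rx":0,"ry":0,"rz":0},
    {"dx":-6,"dy":5.6,"dz":5,"rx":0,"ry":0,"rz":0},
    {"dx":-6,"dy":5.6,"dz":5.5,"rx":0,"ry":0,"rz":0},
    {"dx":-6,"dy":5.6,"dz":5.8,"rx":0,"ry":0,"rz":0},
    {"dx":-6,"dy":5.6,"dz":5.8,"rx":0,"ry":0,"rz":0}
  ]
}}

```text
time: 23.75
tcp_pos: [0.4505, 0.0344, 0.0632]
tool_rot: [0.766, -0.643, -0.0, 0.0]
contact_force: [-0.4, 1.0, -3.3]
width: 0.21
```

```bash
python3 -c "
from pl import *
go(.4478,.0342,.0603,-1.389)
"
```

```text
t 23.75 tcp [0.4505 0.0344 0.0632] psi -1.396 F [-0.4  1.  -3.3] w 0.21
move [-0.03  0.27  0.29] rot [ 0.    -0.    -0.007]
```

Emit:
{"name": "apply_moves", "arguments": {
  "series": [
    {"dx":0,"dy":0,"dz":0.1,"rx":0,"ry":0,"rz":0},
    {"dx":0,"dy":0,"dz":0.2,"rx":0,"ry":0,"rz":0},
    {"dx":0,"dy":0,"dz":0.28,"rx":0,"ry":0,"rz":0},
    {"dx":0,"dy":0,"dz":0.28,"rx":0,"ry":0,"rz":0}
  ]
}}

```text
time: 24.15
tcp_pos: [0.4504, 0.0346, 0.0606]
tool_rot: [0.766, -0.643, 0.0, -0.0]
contact_force: [1.3, -0.1, -3.0]
width: 0.212
```

Emit:
{"name": "apply_moves", "arguments": {
  "series": [
    {"dx":0,"dy":0,"dz":0.06,"rx":0,"ry":0,"rz":0},
    {"dx":0,"dy":0,"dz":0.06,"rx":0,"ry":0,"rz":0},
    {"dx":0,"dy":0,"dz":0.06,"rx":0,"ry":0,"rz":0}
  ]
}}

```text
time: 24.45
tcp_pos: [0.4504, 0.0347, 0.0603]
tool_rot: [0.766, -0.643, 0.0, -0.0]
contact_force: [-3.2, 2.6, 10.2]
width: 0.209
```

Contact; release, then withdraw upward.

Emit:
{"name": "apply_moves", "arguments": {
  "series": [
    {"dx":0,"dy":0,"dz":0,"rx":0,"ry":0,"rz":0},
    {"dx":0,"dy":0,"dz":0,"rx":0,"ry":0,"rz":0},
    {"dx":0,"dy":0,"dz":0,"rx":0,"ry":0,"rz":0},
    {"dx":0,"dy":0,"dz":0,"rx":0,"ry":0,"rz":0},
    {"dx":0,"dy":0,"dz":0,"rx":0,"ry":0,"rz":0},
    {"dx":0,"dy":0,"dz":-2,"rx":0,"ry":0,"rz":0},
    {"dx":0,"dy":0,"dz":-6,"rx":0,"ry":0,"rz":0},
    {"dx":0,"dy":0,"dz":-11,"rx":0,"ry":0,"rz":0},
    {"dx":0,"dy":0,"dz":-16,"rx":0,"ry":0,"rz":0},
    {"dx":0,"dy":0,"dz":-20,"rx":0,"ry":0,"rz":0},
    {"dx":0,"dy":0,"dz":-20,"rx":0,"ry":0,"rz":0},
    {"dx":0,"dy":0,"dz":-20,"rx":0,"ry":0,"rz":0}
  ],
  "claw": 6
}}

```text
time: 25.65
tcp_pos: [0.4507, 0.0347, 0.2607]
tool_rot: [0.766, -0.643, 0.001, -0.001]
contact_force: [-0.5, 0.2, -0.8]
width: 0.703
```

```bash
python3 -c "
from pl import *
go(.45,.03,.26,-1.389)
im=get_image('wrist');cv2.imwrite('pics/w18.png',im)
im=get_image('scene');cv2.imwrite('pics/s18.png',im)
im=get_image('top');cv2.imwrite('pics/t18.png',im)
c=im[120:190,180:270];cv2.imwrite('pics/t18c.png',cv2.resize(c,None,fx=8,fy=8,interpolation=cv2.INTER_CUBIC))
hsv=cv2.cvtColor(im,cv2.COLOR_BGR2HSV)
m=((hsv[...,0]<8)|(hsv[...,0]>172))&(hsv[...,1]>150)&(hsv[...,2]>120)
m[:125]=0;m[190:]=0;m[:,:185]=0;m[:,250:]=0
from m import *
P=onz('top',contour(big(m)),.075);print(rect(P))
"
```

```text
t 25.65 tcp [0.4507 0.0347 0.2607] psi -1.396 F [-0.5  0.2 -0.8] w 0.703
move [0.45 0.15 0.07] rot [-0.002 -0.    -0.007]
(array([0.69601019, 0.01609492]), (85.00013732910156, 96.58271026611328), 9.879179954528809)
```

View pics/w18.png

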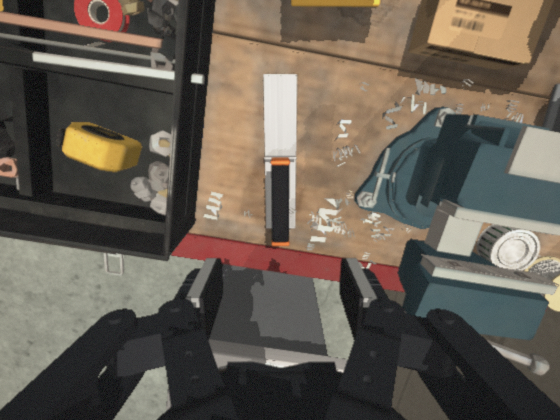

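View pics/t18.png

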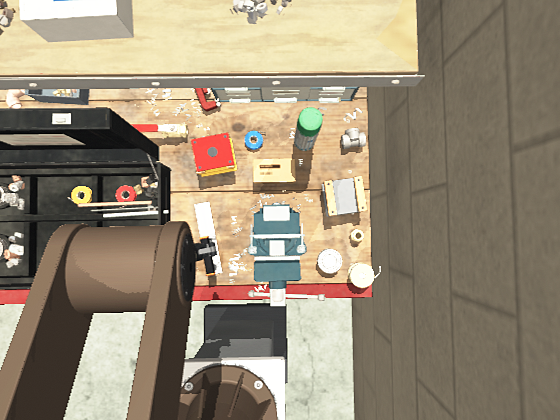

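View pics/t18c.png

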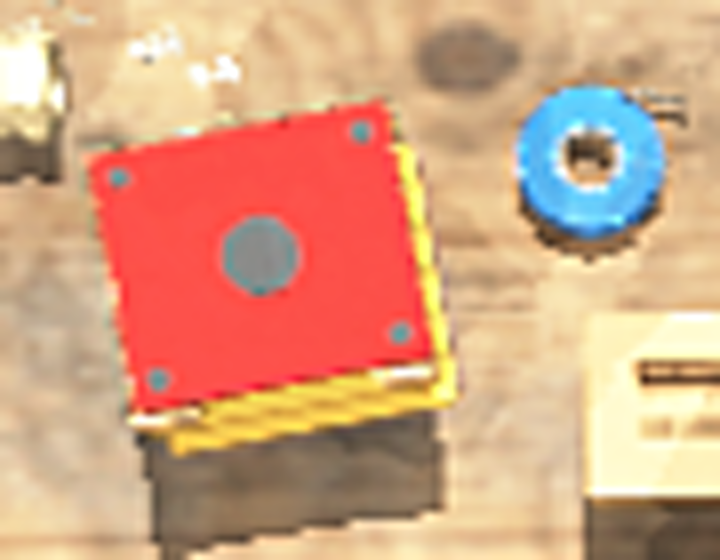

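View pics/s18.png

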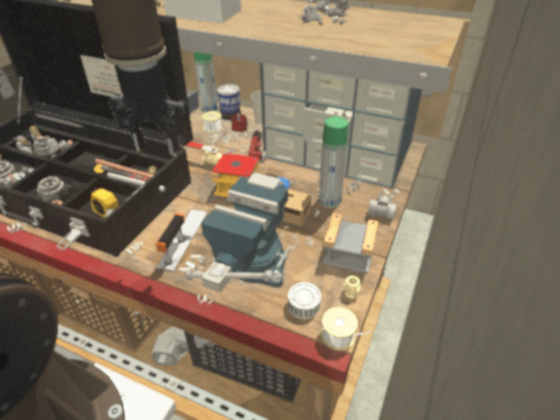

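```bash
python3 -c "
from plant import *
print(hand_in())"
```

```text
the job is handed in; nothing more can be done
None
```

The job is done and handed in at about 25.8 s of the 72 s allowed; `hand_in()` gave no verdict.

- **Carton:** I took it off the yellow stand and set it down on the bench behind the vice at about (0.65, -0.14). The later pictures show it standing upright there.
- **Plate:** I slid the lifter under it on the grey stand and lifted it to about 93 mm. I then carried it at about 240 mm, lowered it onto the yellow runners and drew the lifter straight back out. The last top view puts its centre at (0.696, 0.016) with yaw 0.172. I measured the stand at (0.695, 0.016) with yaw about 0.175, so the plate is off by about 1 mm and 0.003 rad. The gripper never came near the plate.
- **Lifter:** It is back flat on the bench close to where it started. The gripper is open about 20 cm above it, touching nothing (force under 1 N).
- **Everything else:** The spray can, spool, tin, nipple and tape look unmoved in the before and after pictures; I compared them by eye, not by measurement.

No check failed. The measured tool height often read 2 to 3 mm above the commanded height on the way down, so I set heights from the measured value and felt for contact on the last millimetres. Setting the carton down peaked at 29 N on the tool; releasing the lifter peaked at about 10 N.

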